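# Row of sanding blocks in the bench rack

### The arm

A 6-joint arm with a two-finger parallel gripper is mounted at the origin on a cart in front of the work surface, level with it; the furniture and walls round the work are solid. World frame = base frame: x ahead of the robot, y to its left, z up, the work surface at z = 0. Lengths are in m, angles in degrees, forces in N, time in s.
With the tool pointing down it reaches from about 0.35 to 0.925 m from the base axis. Payload 6.4 kg.
Tool frame: the origin (TCP) lies midway between the tips of the shut fingers; the grasp point (between the pads) lies behind it (manip.grip_point_offset is the z of the grasp point in the tool frame, in m); z points along the fingers, y is the line along which they close (so a half turn about z gives the same grasp; the last joint's range is limited). The gripper opens to 85 mm and grips with 20 to 120 N. Pads are 22 mm wide; open, the fingers measure 114 mm over their backs; the gripper's body (76 mm by 85 mm) begins 54 mm behind the grasp point. The pads swing forward as they close: fully open they stand 13 mm farther back than shut.
Start: joints at [-50.827, 14.043, 89.255, -0, 76.702, -9.975], TCP at [0.492, -0.425, 0.231] pointing down, gripper open.
Joint ranges: [-179.41, 179.41], [-58.25, 129.5], [7.25, 145.43], [-54.29, 234.29], [11.92, 165.04], [-157.13, 157.13]. Speed limits (degrees/s): [147.25, 147.25, 180, 180, 180, 180].

### API

Orientations are given as a 3x3 rotation matrix whose columns are the frame's x, y, z axes.
In Python, from workcell import manip gives the robot as it stands.
- The arm moves only by the tool carry_out, never from a script. Its argument "moves" is a list of rows, each an object with "claw": the opening, from -1 (shut) to 1 (fully open); "linear": the shift along the tool's x, y, z in m, a list of three; "rotation": the turn, a rotation vector about the tool's x, y, z in degrees, a list of three. In form: [{"claw": claw, "linear": [dx, dy, dz], "rotation": [rx, ry, rz]}, ...]. A call has 1 to 5 rows; each row is the pose to reach, as a shift and turn from the pose commanded when the call began, along the tool's axes at that moment; what a row does not reach only later rows make up. A row lasts 1/12 s, in which the tool goes at most 41.7 mm and 7.16 degrees, less where a joint would pass 70% of its speed; a pose out of reach is approached as far as the arm can. A call with a gripper value outside its range is refused whole. The fingers move at their own pace and stop on an object; "newtons" is the grip in N (left out, the last holds). Time passes only in rows, so rows that repeat a pose let the fingers close. It gives the time, the measured TCP pose, the force, the opening and the grip force at its end, in the units of the state.
- manip.get_state(): the state, without advancing time (a new reading comes with each control period).
- manip.snapshot(name): name is "side" or "top"; returns (picture, depth): 480x640x3 uint8, blue, green, red; 480x640 float32, m along the optical axis (not along the pixel's ray), 0 where there is no reading.
- manip.camera_model(name): a dict with "camera_matrix" (3x3 intrinsics, pixels), "D" ([k1, k2, p1, p2, k3] as OpenCV has them; the pictures are not rectified), "xyz" and "rotation" of the camera in the world. Camera axes: x right, y up, looking along -z (the intrinsics and any distortion apply to the point x, -y, -z); pixel columns grow to the right and rows downward; lengths in m; the calibration is good to about 2 mm. A picture is of the moment at which its call begins. camera_model takes no time and is no camera call.
- manip.job_done(): hands the job in; it is judged then, once.
The state is a dict: "clock": time; "joint_pos": joint angles; "dq": joint speeds; "tau": joint torques, N m; "eef_pos": TCP position; "eef_rot": TCP orientation; "force": force on the tool from outside, world axes, zero at the start; "torque": the same for the moment, N m; "grip_width": opening from 0.0 (shut) to 1.0 (fully open); "gripper_force": force on a finger pad.
Only numpy, scipy, OpenCV 4.12 (cv2) and the standard library are available. Lean on these libraries where they do the work, as an engineer would, in place of code of your own. Each camera call takes 0.05 s, during which the arm holds its last target. There are 200 camera calls.

### The job

Set all three sanding blocks in the long plywood rack so that they stand on end on its floor, side by side in one neat row with their wide faces to the open long sides of the rack. One block is already in the rack, though perhaps standing where it leaves no room for the others; the other two are in the slotted metal drying stand. Leave the glue bottle, the dropper bottle, the jar and the tape roll where they are.

Things in the scene. Friction and masses are not known exactly. Their poses are not given: they have to be found in the camera images.
- rack: long plywood rack, fixed. Origin: centre of its underside, z up, the row runs along y. Floor 12 mm over the bench, 214 x 66 mm. End cheeks: inner faces at y = +-96 mm, 10 mm thick, 80 mm high. Lips along the long sides: inner faces at x = +-22 mm, 7 mm wide, tops 19 mm over the bench. Three 57 mm block widths leave 21 mm to spare in all, no room for fingers between neighbours
- stand: metal drying stand, fixed. Origin: centre of its underside, z up. Floor 8 mm over the bench, 110 x 80 mm. Upright plates at x = -44, 0, 44 mm, 4 mm thick, 44 mm wide along y, 104 mm high, make two slots open at both y ends but for lips (inner faces y = +-31 mm, 4 mm thick, 16 mm high). A block stands on end in each, width along y; the plates cover its wide faces to the top, its narrow edges are free
- block_a_centre (a point): cork sanding block in worn paper, 57 x 91 x 34 mm, about 60 g, one of three alike; at the start it stands on end in the rack, wide faces to the long sides, anywhere along the row. This point is its centre. Its own x runs along its 57 mm width, y along its 91 mm length (upright at the start), z through its 34 mm thickness, square to its two wide faces
- block_b_centre (a point): cork sanding block in worn paper, 57 x 91 x 34 mm, about 60 g, one of three alike; at the start it stands on end in the slot of the drying stand at x = -22 mm. This point is its centre. Its own x runs along its 57 mm width, y along its 91 mm length (upright at the start), z through its 34 mm thickness, square to its two wide faces
- block_c_centre (a point): cork sanding block in worn paper, 57 x 91 x 34 mm, about 60 g, one of three alike; at the start it stands on end in the slot of the drying stand at x = +22 mm. This point is its centre. Its own x runs along its 57 mm width, y along its 91 mm length (upright at the start), z through its 34 mm thickness, square to its two wide faces
- clamp_fixture: toggle-clamp fixture that stands on the bench, fixed, not part of the job; origin at the centre of its underside. Base about 155 mm along y by 115 mm along x, low; an upright red-handled lever 25 mm thick stands at its x = +46 to +72 mm (the robot side), y = 0, and reaches 215 mm over the bench: keep clear of it
- glue_bottle_centre (a point): bystander: glue bottle standing, 47 mm across, 146 mm tall; this point is half-way up its axis
- dropper_bottle_centre (a point): bystander: small dropper bottle standing, 34 mm across, 102 mm tall; this point is half-way up its axis
- jar_centre (a point): bystander: screw-capped jar standing, 50 mm across, 66 mm tall; this point is half-way up its axis
- tape_roll_centre (a point): bystander: roll of brown tape lying flat, 106 mm across, 45 mm high; this point is its centre
Things that resemble listed ones, but are neither listed nor needed, are in the scene too. Leave any green look-alike of the part that bears block_b_centre alone. Leave any yellow look-alike of the part that bears block_a_centre alone.

How it is judged (in metres and radians):
At the end, for the whole second after the job is handed in: each of the three blocks stands on end on the rack's floor (height within 4.5 mm), its centre within 9 mm of the rack's long centre line and between the end cheeks, upright within 0.12 rad and its wide faces along the row within 0.2 rad (x of block_a_centre in the frame of rack between -0.009 and 0.009 m and y of block_a_centre in the frame of rack between -0.075 and 0.075 m and z of block_a_centre in the frame of rack between 0.0525 and 0.0615 m and angle between the y axis of each of block_a_centre, block_b_centre, block_c_centre and the z axis of rack, either way round below 0.12 rad and angle between the x axis of each of block_a_centre, block_b_centre, block_c_centre and the y axis of rack, either way round below 0.2 rad and x of block_b_centre in the frame of rack between -0.009 and 0.009 m and y of block_b_centre in the frame of rack between -0.075 and 0.075 m and z of block_b_centre in the frame of rack between 0.0525 and 0.0615 m and x of block_c_centre in the frame of rack between -0.009 and 0.009 m and y of block_c_centre in the frame of rack between -0.075 and 0.075 m and z of block_c_centre in the frame of rack between 0.0525 and 0.0615 m); the robot touches nothing.
It fails at once if the glue bottle is shifted by more than 30 mm or tipped over (distance of glue_bottle_centre from where it was at the start of the episode above 0.03 m or angle between glue_bottle_centre's own z axis and vertical above 0.5 rad).
It fails at once if the jar is shifted by more than 30 mm or tipped over (distance of jar_centre from where it was at the start of the episode above 0.03 m or angle between jar_centre's own z axis and vertical above 0.5 rad).
It fails at once if the tape roll is shifted by more than 30 mm or tipped over (distance of tape_roll_centre from where it was at the start of the episode above 0.03 m or angle between tape_roll_centre's own z axis and vertical above 0.5 rad).
It fails at once if the dropper bottle is shifted by more than 30 mm or tipped over (distance of dropper_bottle_centre from where it was at the start of the episode above 0.03 m or angle between dropper_bottle_centre's own z axis and vertical above 0.5 rad).
It also fails if it takes over 72 s, if anything falls off the work surface, if the arm or the gripper's body presses on something with over 40 N, if the wrist force passes 120 N, or if a joint passes its speed limit or range.

## Working session

There is one attempt and no reset: what is moved stays moved. The work goes in short steps, Python scripts to look and compute and a tool call to move; the robot and the scene stay as the last step left them, time stands still between calls to the robot, and variables do not carry over. Pictures are saved under pics/ and viewed, at most 10 in all, crops included, and the job is handed in when it is done.

Besides the shell and the picture viewer there is one more tool, called after "Emit:" as name([rows], argument=value, ...), one row to a line, values as JSON. carry_out: Moves the arm, as the interface text tells. Its arguments: {"type":"object","properties":{"moves":{"type":"array"},"newtons":{"type":"number"}},"required":["moves"]}

```bash
mkdir -p pics; cat > h.py <<'E'
import numpy as np, cv2
from workcell import manip
def snap(n):
    p,d=manip.snapshot(n); return p,d
def cloud(n,d):
    m=manip.camera_model(n); K=np.array(m["camera_matrix"],float); D=np.array(m["D"],float)
    h,w=d.shape; u,v=np.meshgrid(np.arange(w),np.arange(h))
    q=cv2.undistortPoints(np.stack([u,v],-1).reshape(-1,1,2).astype(np.float64),K,D).reshape(h,w,2)
    P=np.stack([q[...,0]*d,-q[...,1]*d,-d],-1)
    W=P@np.array(m["rotation"]).T+np.array(m["xyz"]); W[d==0]=np.nan
    return W
E
python3 - <<'E'
from h import *
for n in("top","side"):
    p,d=snap(n); cv2.imwrite(f"pics/{n}0.png",p); np.savez(f"pics/{n}0.npz",p=p,d=d)
    m=manip.camera_model(n); print(n,np.round(m["xyz"],3),np.round(m["rotation"],3).tolist(),np.round(m["camera_matrix"],1).tolist())
s=manip.get_state(); print({k:np.round(v,3).tolist() for k,v in s.items()}, manip.grip_point_offset)
E
```

```text
top [0.389 0.006 1.294] [[0.005, 0.99, -0.138], [-1.0, 0.007, 0.011], [0.012, 0.138, 0.99]] [[604.5, 0.0, 307.5], [0.0, 604.5, 243.1], [0.0, 0.0, 1.0]]
side [1.178 0.762 0.849] [[-0.762, -0.412, 0.499], [0.647, -0.462, 0.606], [-0.019, 0.785, 0.619]] [[576.4, 0.0, 330.8], [0.0, 576.4, 236.9], [0.0, 0.0, 1.0]]
{'clock': 0.1, 'joint_pos': [-50.827, 14.079, 89.319, 0.001, 76.7, -9.977], 'dq': [-0.084, -0.042, -0.236, -0.101, -0.064, 0.086], 'tau': [0.0, -43.067, -32.713, -0.0, 0.003, 0.0], 'eef_pos': [0.491, -0.425, 0.23], 'eef_rot': [[0.654, 0.756, -0.001], [0.756, -0.654, 0.001], [0.0, -0.002, -1.0]], 'force': [0.301, 0.387, -0.02], 'torque': [-0.053, 0.038, -0.057], 'gripper_force': 0.0, 'grip_width': 0.998} -0.0187
```

View pics/top0.png

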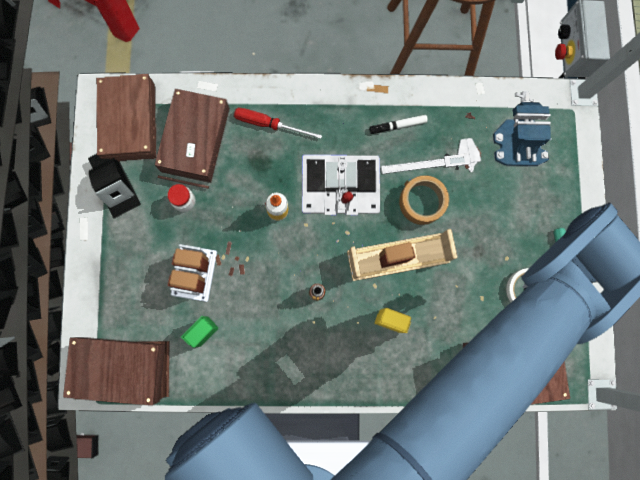

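View pics/side0.png

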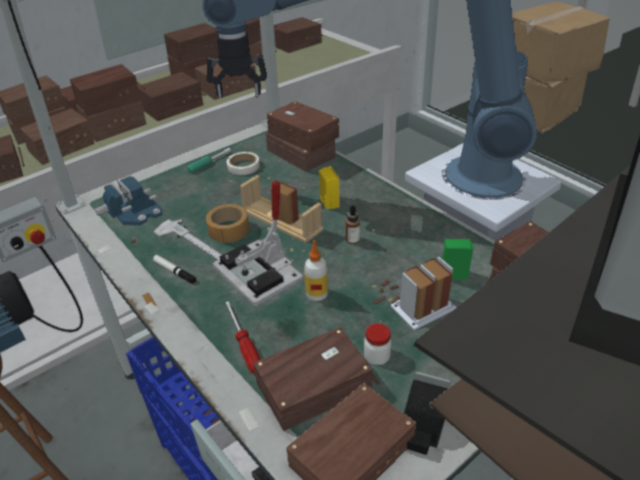

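The top view shows the plywood rack at about (403,257) with brown block A at (397,254). The metal stand is at (192,272), with brown blocks at (188,258) and (186,281). There are two look-alikes, green at (199,332) and yellow at (393,320), both standing on the bench. The three brown ones fit the description because they are the ones in the rack and the stand. The clamp lever's red knob is at (348,198).

```bash
python3 - <<'E'
from h import *
z=np.load("pics/top0.npz"); p,d=z["p"],z["d"]; W=cloud("top",d)
cv2.imwrite("pics/crop.png",np.hstack([cv2.resize(p[235:350,160:235],None,fx=5,fy=5),cv2.resize(p[225:340,345:425],None,fx=5,fy=5)]))
def rect(x0,x1,y0,y1,zl,zh,name,k=0):
    S=W[y0:y1,x0:x1]; m=(S[...,2]>zl)&(S[...,2]<zh)
    n,l,st,_=cv2.connectedComponentsWithStats(m.astype(np.uint8))
    for i in range(1,n):
        if st[i,4]<8: continue
        q=S[l==i]; r=cv2.minAreaRect((q[:,:2]*1000).astype(np.float32))
        print(name,st[i,4],np.round(r[0],1),np.round(r[1],1),round(r[2],1),"z",np.round(np.median(q[:,2]),4))
rect(160,230,235,305,0.085,0.115,"stand tops")
rect(160,230,235,305,0.003,0.012,"stand floor")
rect(375,425,230,275,0.09,0.115,"A top")
rect(340,465,220,285,0.07,0.088,"cheeks")
rect(340,465,220,290,0.008,0.025,"rack floor/lip")
rect(320,375,150,220,0.12,0.24,"lever")
rect(255,300,180,230,0.05,0.2,"glue")
rect(300,335,275,310,0.05,0.2,"dropper")
rect(160,200,175,220,0.04,0.2,"jar")
rect(395,455,170,230,0.035,0.06,"tape")
rect(370,415,300,340,0.05,0.12,"yellow"); rect(175,220,310,350,0.05,0.12,"green")
E
```

```text
stand tops 60 [545.8 228.8] [42.8  4.3] 81.0 z 0.1022
stand tops 521 [521.7 233. ] [58.5 39.3] 81.2 z 0.0968
stand tops 550 [478.9 240.1] [58.4 40.9] 79.8 z 0.0967
stand floor 21 [575.6 303.5] [10.4 19.5] 74.7 z 0.0039
stand floor 18 [573.3 251.2] [20.6  9.9] 9.0 z 0.0046
stand floor 8 [580.8 234.8] [8.9 4.4] 3.5 z 0.004
stand floor 26 [579.1 214. ] [24.4 13.1] 89.0 z 0.0042
stand floor 19 [570.  235.6] [25.5  8.7] 63.2 z 0.0041
stand floor 18 [566.8 198.6] [ 9.  15.7] 83.5 z 0.0044
stand floor 70 [556.3 170. ] [37.3 20. ] 0.1 z 0.005
stand floor 10 [566.7 281.5] [10.9  5.6] 69.7 z 0.0043
stand floor 9 [568.7 258. ] [5.1 7. ] 23.4 z 0.0052
stand floor 8 [561.9 217.5] [11.7  3.9] 15.1 z 0.004
stand floor 8 [554.4 305.1] [ 5.  11.6] 71.2 z 0.004
stand floor 568 [482.8 227.6] [ 85.9 152.8] 52.3 z 0.0065
stand floor 17 [534.9 304. ] [ 9.9 14.4] 51.4 z 0.0042
stand floor 10 [537.8 286.8] [9.5 9.4] 78.7 z 0.0041
stand floor 11 [520.1 166.6] [12.6  7.6] 45.9 z 0.0038
stand floor 9 [510. 300.] [8.1 8.9] 28.1 z 0.0046
stand floor 11 [502.4 292.6] [ 4.6 13.3] 0.1 z 0.0052
stand floor 21 [501.1
[... 705 characters left out ...]
 10.9 z 0.078
cheeks 28 [ 529.4 -163.4] [31.4  6.3] 20.9 z 0.0788
rack floor/lip 33 [ 614.3 -252.2] [43.3  5.3] 83.8 z 0.0172
rack floor/lip 1761 [ 541.4 -202.7] [ 67.2 211.9] 11.9 z 0.0122
rack floor/lip 8 [546.5 -94.1] [ 2.2 10.8] 89.7 z 0.011
rack floor/lip 12 [527.3 -98. ] [20.3  1.6] 10.6 z 0.0129
lever 115 [628.7 -79.5] [20.3 15.2] 78.9 z 0.2079
glue 433 [639.   57.2] [43.1 45.4] 17.3 z 0.0884
dropper 197 [462.1 -27.7] [28.8 30.9] 89.7 z 0.0736
jar 8 [706.  225.7] [11.  1.] 74.1 z 0.051
jar 451 [660.8 262.3] [45.3 46.4] 57.5 z 0.0639
tape 793 [ 661.4 -257.8] [ 99.9 100. ] 3.3 z 0.0431
yellow 558 [ 405.3 -183.6] [59.1 34.2] 70.1 z 0.0883
green 573 [378.5 210.2] [34.5 59.1] 48.2 z 0.0883
```

View pics/crop.png

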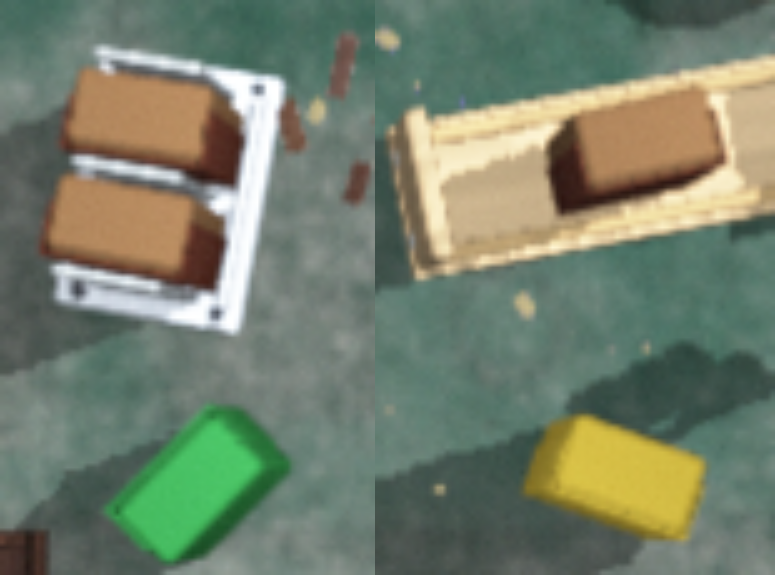

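The crop confirms it: brown cork blocks in the stand slots and the rack, with green and yellow look-alikes apart from them. Rack centre is about (541,-203) mm with yaw 11.07°. I'll move block A to the +y end first.

Emit:
carry_out([
  {"claw": 1, "linear": [0.035, -0.02, 0.013], "rotation": [0, 0, -6.5]},
  {"claw": 1, "linear": [0.07, -0.04, 0.026], "rotation": [0, 0, -13]},
  {"claw": 1, "linear": [0.104, -0.059, 0.04], "rotation": [0, 0, -19.5]},
  {"claw": 1, "linear": [0.104, -0.059, 0.04], "rotation": [0, 0, -26]},
], newtons=40)

```text
clock: 0.43
eef_pos: [0.5141, -0.3008, 0.1869]
eef_rot: [[0.246, 0.969, -0.005], [0.969, -0.246, 0.007], [0.006, -0.007, -1.0]]
force: [-0.1, 0.2, -0.6]
grip_width: 0.997
gripper_force: 0.0
```

Emit:
carry_out([
  {"claw": 1, "linear": [0.03, -0.002, 0.01], "rotation": [0, 0, -6.5]},
  {"claw": 1, "linear": [0.06, -0.004, 0.02], "rotation": [0, 0, -13]},
  {"claw": 1, "linear": [0.09, -0.006, 0.03], "rotation": [0, 0, -19.5]},
  {"claw": 1, "linear": [0.119, -0.008, 0.04], "rotation": [0, 0, -26]},
  {"claw": 1, "linear": [0.119, -0.008, 0.04], "rotation": [0, 0, -26]},
])

```text
clock: 0.85
eef_pos: [0.5365, -0.1856, 0.1482]
eef_rot: [[-0.201, 0.98, -0.005], [0.98, 0.201, 0.004], [0.005, -0.004, -1.0]]
force: [0.8, -0.0, 0.1]
grip_width: 1.0
gripper_force: 0.0
```

```bash
cat > plan.py <<'E'
import sys,json
from h import *
# args: waypoints x,y,z(mm),yaw(tool x axis, deg); prints per-leg tool-frame shift and rotvec from the measured pose (then ideal poses)
from scipy.spatial.transform import Rotation as R
s=manip.get_state(); p=np.array(s["eef_pos"])*1000; M=np.array(s["eef_rot"])
print("t",round(s["clock"],2),"p",p.round(1),"yaw",round(np.degrees(np.arctan2(M[1,0],M[0,0])),2),"F",np.round(s["force"],1),"w",round(s["grip_width"],3),"gf",round(s["gripper_force"],1),"q",np.round(s["joint_pos"],0))
for a in sys.argv[1:]:
    x,y,z,w=map(float,a.split(",")); T=R.from_euler("z",w,degrees=True).as_matrix()@np.diag([1,-1,-1])
    l=M.T@(np.array([x,y,z])-p); r=R.from_matrix(M.T@T).as_rotvec(degrees=True)
    print(a,"lin",l.round(1),"rot",r.round(2),"rows>=",int(np.ceil(max(np.linalg.norm(l)/41.7,np.linalg.norm(r)/7.16))))
    p,M=np.array([x,y,z]),T
E
python3 plan.py 537.7,-190.9,58,101.07
```

```text
t 0.85 p [ 536.5 -185.6  148.2] yaw 101.58 F [ 0.8 -0.   0.1] w 1.0 gf 0.0 q [-31.   9. 105.   0.  67. -42.]
537.7,-190.9,58,101.07 lin [-5.9  0.4 90.1] rot [-0.22 -0.3   0.51] rows>= 3
```

Emit:
carry_out([
  {"claw": 1, "linear": [0, 0, 0.02], "rotation": [0, 0, 0]},
  {"claw": 1, "linear": [-0.002, 0, 0.045], "rotation": [0, 0, 0]},
  {"claw": 1, "linear": [-0.002, 0, 0.07], "rotation": [0, 0, 0]},
  {"claw": 1, "linear": [-0.002, 0, 0.09], "rotation": [0, 0, 0]},
  {"claw": 1, "linear": [-0.002, 0, 0.09], "rotation": [0, 0, 0]},
])

```text
clock: 1.27
eef_pos: [0.5349, -0.1913, 0.0566]
eef_rot: [[-0.192, 0.981, -0.008], [0.981, 0.192, 0.005], [0.006, -0.007, -1.0]]
force: [-1.2, 0.5, 0.3]
grip_width: 1.0
gripper_force: 0.0
```

```bash
python3 plan.py 537.7,-190.9,58,101.07
```

```text
t 1.27 p [ 534.9 -191.3   56.6] yaw 101.08 F [-1.2  0.5  0.3] w 1.0 gf 0.0 q [-31.  16. 107.  -0.  57. -42.]
537.7,-190.9,58,101.07 lin [-0.1  2.8 -1.5] rot [-0.39 -0.35  0.01] rows>= 1
```

Emit:
carry_out([
  {"claw": 1, "linear": [0, 0.003, -0.001], "rotation": [-0.4, -0.35, 0]},
  {"claw": -1, "linear": [0, 0.003, -0.001], "rotation": [-0.4, -0.35, 0]},
  {"claw": -1, "linear": [0, 0.003, -0.001], "rotation": [-0.4, -0.35, 0]},
  {"claw": -1, "linear": [0, 0.003, -0.001], "rotation": [-0.4, -0.35, 0]},
  {"claw": -1, "linear": [0, 0.003, -0.001], "rotation": [-0.4, -0.35, 0]},
], newtons=40)

```text
clock: 1.68
eef_pos: [0.5419, -0.1927, 0.0636]
eef_rot: [[-0.193, 0.981, 0.01], [0.981, 0.193, -0.006], [-0.008, 0.009, -1.0]]
force: [0.2, 0.3, 0.4]
grip_width: 0.455
gripper_force: 0.0
```

Emit:
carry_out([
  {"claw": -1, "linear": [0, 0, 0], "rotation": [0, 0, 0]},
  {"claw": -1, "linear": [0, 0, 0], "rotation": [0, 0, 0]},
  {"claw": -1, "linear": [0, 0, 0], "rotation": [0, 0, 0]},
  {"claw": -1, "linear": [0, 0, 0], "rotation": [0, 0, 0]},
])

```text
clock: 2.02
eef_pos: [0.5419, -0.1927, 0.0634]
eef_rot: [[-0.193, 0.981, 0.01], [0.981, 0.193, -0.006], [-0.007, 0.008, -1.0]]
force: [-0.4, -0.1, 5.9]
grip_width: 0.38
gripper_force: 41.7
```

```bash
python3 plan.py 529.1,-142.2,62,101.07
```

```text
t 2.02 p [ 541.9 -192.7   63.4] yaw 101.15 F [-0.4 -0.1  5.9] w 0.38 gf 41.7 q [-31.  16. 106.   0.  57. -42.]
529.1,-142.2,62,101.07 lin [52.  -2.8  1. ] rot [0.48 0.42 0.08] rows>= 2
```

Emit:
carry_out([
  {"claw": -1, "linear": [0, 0, -0.005], "rotation": [0.48, 0.42, 0]},
  {"claw": -1, "linear": [0.01, -0.0025, -0.005], "rotation": [0.48, 0.42, 0]},
  {"claw": -1, "linear": [0.025, -0.0025, -0.005], "rotation": [0.48, 0.42, 0]},
  {"claw": -1, "linear": [0.04, -0.0025, -0.005], "rotation": [0.48, 0.42, 0]},
  {"claw": -1, "linear": [0.051, -0.0025, -0.005], "rotation": [0.48, 0.42, 0]},
])

```text
clock: 2.43
eef_pos: [0.5274, -0.14, 0.0661]
eef_rot: [[-0.194, 0.981, -0.004], [0.981, 0.194, 0.002], [0.003, -0.003, -1.0]]
force: [0.3, 0.6, -0.2]
grip_width: 0.382
gripper_force: 41.0
```

Emit:
carry_out([
  {"claw": -1, "linear": [0, 0, 0], "rotation": [0, 0, 0]},
  {"claw": -1, "linear": [0, 0, 0], "rotation": [0, 0, 0]},
  {"claw": -1, "linear": [0, 0, 0.004], "rotation": [0, 0, 0]},
  {"claw": -1, "linear": [0, 0, 0.004], "rotation": [0, 0, 0]},
])

```text
clock: 2.77
eef_pos: [0.5294, -0.1429, 0.0632]
eef_rot: [[-0.193, 0.981, -0.0], [0.981, 0.193, 0.001], [0.001, -0.0, -1.0]]
force: [0.9, 1.2, 1.6]
grip_width: 0.378
gripper_force: 41.5
```

```bash
python3 plan.py 529.1,-142.2,62,101.07; python3 - <<'E'
from h import *
p,d=snap("side"); cv2.imwrite("pics/s1.png",cv2.resize(p[150:260,200:370],None,fx=4,fy=4))
E
```

```text
t 2.77 p [ 529.4 -142.9   63.2] yaw 101.12 F [0.9 1.2 1.6] w 0.378 gf 41.5 q [-27.  13. 110.   0.  57. -38.]
529.1,-142.2,62,101.07 lin [ 0.8 -0.2  1.2] rot [-0.02 -0.05  0.05] rows>= 1
```

View pics/s1.png

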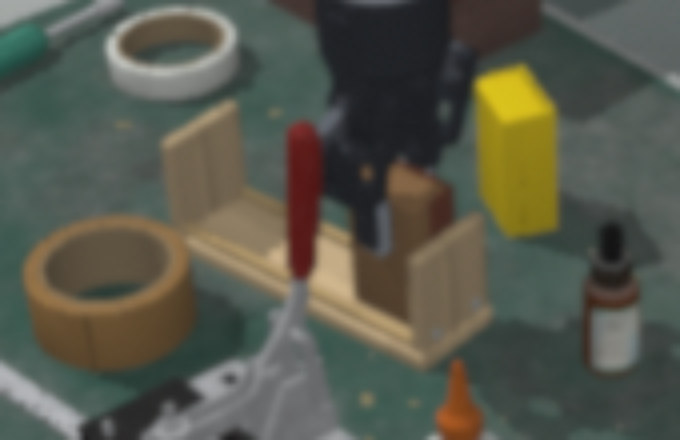

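The side view shows A standing upright in the gripper near the +y cheek at about (400,240) in the crop, with the lever (300,200) clear. I'll lower it, release and go to the stand.

Emit:
carry_out([
  {"claw": -1, "linear": [0, 0, 0.001], "rotation": [0, 0, 0]},
  {"claw": 0.5, "linear": [0, 0, 0.001], "rotation": [0, 0, 0]},
  {"claw": 0.5, "linear": [0, 0, 0.001], "rotation": [0, 0, 0]},
  {"claw": 1, "linear": [0, 0, -0.01], "rotation": [0, 0, 0]},
  {"claw": 1, "linear": [0, 0, -0.04], "rotation": [0, 0, 0]},
])

```text
clock: 3.23
eef_pos: [0.5254, -0.1412, 0.0992]
eef_rot: [[-0.193, 0.981, -0.011], [0.981, 0.193, 0.006], [0.007, -0.009, -1.0]]
force: [0.6, -0.2, -0.1]
grip_width: 0.927
gripper_force: 0.0
```

Emit:
carry_out([
  {"claw": 1, "linear": [0, 0, -0.035], "rotation": [0, 0, 0]},
  {"claw": 1, "linear": [0, 0, -0.07], "rotation": [0, 0, 0]},
  {"claw": 1, "linear": [0, 0, -0.105], "rotation": [0, 0, 0]},
  {"claw": 1, "linear": [0, 0, -0.135], "rotation": [0, 0, 0]},
  {"claw": 1, "linear": [0, 0, -0.135], "rotation": [0, 0, 0]},
])

```text
clock: 3.65
eef_pos: [0.5323, -0.1445, 0.2465]
eef_rot: [[-0.193, 0.981, 0.011], [0.981, 0.193, -0.005], [-0.007, 0.009, -1.0]]
force: [-0.1, -1.2, 1.3]
grip_width: 1.003
gripper_force: 0.0
```

```bash
python3 plan.py 528,-30,240,124 526,100,240,148 523.8,232.6,200,170.6 523.8,232.6,70,170.6 ; python3 - <<'E'
from h import *
p,d=snap("top"); W=cloud("top",d); S=W[220:290,345:465]; m=(S[...,2]>.09)&(S[...,2]<.115)
n,l,st,_=cv2.connectedComponentsWithStats(m.astype(np.uint8))
for i in range(1,n):
    if st[i,4]>50: print(cv2.minAreaRect((S[l==i][:,:2]*1000).astype(np.float32)))
E
```

```text
t 3.65 p [ 532.3 -144.5  246.5] yaw 101.15 F [-0.1 -1.2  1.3] w 1.003 gf 0.0 q [-27.  -0. 103.   0.  76. -38.]
528,-30,240,124 lin [113.2  17.8   5.9] rot [  0.45   0.51 -22.85] rows>= 4
526,100,240,148 lin [108.9  71.    0. ] rot [  0.   0. -24.] rows>= 4
523.8,232.6,200,170.6 lin [ 72.1 111.3  40. ] rot [  0.    0.  -22.6] rows>= 4
523.8,232.6,70,170.6 lin [  0.   0. 130.] rot [0. 0. 0.] rows>= 4
((533.9574584960938, -147.6898193359375), (49.523223876953125, 20.31749725341797), 67.17195129394531)
```

Emit:
carry_out([
  {"claw": 1, "linear": [0.03, 0.004, 0.002], "rotation": [0.1, 0.1, -6]},
  {"claw": 1, "linear": [0.06, 0.009, 0.004], "rotation": [0.2, 0.2, -12]},
  {"claw": 1, "linear": [0.09, 0.014, 0.006], "rotation": [0.4, 0.4, -18]},
  {"claw": 1, "linear": [0.113, 0.018, 0.006], "rotation": [0.45, 0.5, -22.85]},
])

```text
clock: 4.03
eef_pos: [0.5234, -0.0265, 0.2302]
eef_rot: [[-0.563, 0.826, -0.016], [0.826, 0.563, 0.007], [0.015, -0.009, -1.0]]
force: [-0.0, -0.4, -0.8]
grip_width: 0.999
gripper_force: 0.0
```

Emit:
carry_out([
  {"claw": 1, "linear": [0.027, 0.018, 0], "rotation": [0, 0, -6]},
  {"claw": 1, "linear": [0.055, 0.036, 0], "rotation": [0, 0, -12]},
  {"claw": 1, "linear": [0.082, 0.053, 0], "rotation": [0, 0, -18]},
  {"claw": 1, "linear": [0.109, 0.071, 0], "rotation": [0, 0, -24]},
])

```text
clock: 4.37
eef_pos: [0.5215, 0.103, 0.2315]
eef_rot: [[-0.85, 0.526, -0.015], [0.526, 0.851, 0.006], [0.016, -0.003, -1.0]]
force: [0.8, 0.5, -0.7]
grip_width: 0.998
gripper_force: 0.0
```

Emit:
carry_out([
  {"claw": 1, "linear": [0.018, 0.028, 0.01], "rotation": [0, 0, -6]},
  {"claw": 1, "linear": [0.036, 0.056, 0.02], "rotation": [0, 0, -12]},
  {"claw": 1, "linear": [0.056, 0.086, 0.03], "rotation": [0, 0, -18]},
  {"claw": 1, "linear": [0.072, 0.111, 0.04], "rotation": [0, 0, -22.6]},
  {"claw": 1, "linear": [0.072, 0.111, 0.04], "rotation": [0, 0, -22.6]},
])

```text
clock: 4.78
eef_pos: [0.5171, 0.2378, 0.1899]
eef_rot: [[-0.988, 0.156, -0.019], [0.156, 0.988, 0.006], [0.019, 0.003, -1.0]]
force: [-0.7, 0.1, 0.5]
grip_width: 0.997
gripper_force: 0.0
```

Emit:
carry_out([
  {"claw": 1, "linear": [0, 0, 0], "rotation": [0, 0, 0]},
  {"claw": 1, "linear": [0, 0, 0], "rotation": [0, 0, 0]},
  {"claw": 1, "linear": [0, 0, 0], "rotation": [0, 0, 0]},
])

```text
clock: 5.03
eef_pos: [0.5202, 0.2332, 0.1936]
eef_rot: [[-0.986, 0.165, -0.012], [0.165, 0.986, 0.006], [0.013, 0.004, -1.0]]
force: [-0.0, -0.4, -0.2]
grip_width: 1.001
gripper_force: 0.0
```

```bash
python3 plan.py 523.8,232.6,64,170.6 ; python3 - <<'E'
from h import *
p,d=snap("top"); W=cloud("top",d); S=W[220:290,345:465]; m=(S[...,2]>.09)&(S[...,2]<.115)
n,l,st,_=cv2.connectedComponentsWithStats(m.astype(np.uint8))
for i in range(1,n):
    if st[i,4]>50: print(cv2.minAreaRect((S[l==i][:,:2]*1000).astype(np.float32)))
E
```

```text
t 5.03 p [520.2 233.2 193.6] yaw 170.51 F [-0.  -0.4 -0.2] w 1.001 gf 0.0 q [ 13.   6. 103.   0.  72. -68.]
523.8,232.6,64,170.6 lin [ -5.4  -0.5 129.6] rot [ 0.21 -0.75 -0.1 ] rows>= 4
((527.8353271484375, -141.14581298828125), (34.500762939453125, 58.87807846069336), 11.130454063415527)
```

Emit:
carry_out([
  {"claw": 1, "linear": [-0.005, -0.0005, 0.03], "rotation": [0.2, -0.75, -0.1]},
  {"claw": 1, "linear": [-0.0054, -0.0005, 0.065], "rotation": [0.2, -0.75, -0.1]},
  {"claw": 1, "linear": [-0.0054, -0.0005, 0.095], "rotation": [0.2, -0.75, -0.1]},
  {"claw": 1, "linear": [-0.0054, -0.0005, 0.115], "rotation": [0.2, -0.75, -0.1]},
  {"claw": 1, "linear": [-0.0054, -0.0005, 0.125], "rotation": [0.2, -0.75, -0.1]},
])

```text
clock: 5.5
eef_pos: [0.5221, 0.232, 0.0656]
eef_rot: [[-0.987, 0.164, -0.005], [0.164, 0.987, -0.001], [0.004, -0.001, -1.0]]
force: [-0.8, -0.7, 0.3]
grip_width: 0.998
gripper_force: 0.0
```

Emit:
carry_out([
  {"claw": 1, "linear": [0, 0, 0], "rotation": [0, 0, 0]},
  {"claw": 1, "linear": [0, 0, 0], "rotation": [0, 0, 0]},
  {"claw": 1, "linear": [0, 0, 0], "rotation": [0, 0, 0]},
])

```text
clock: 5.75
eef_pos: [0.5255, 0.2335, 0.0707]
eef_rot: [[-0.987, 0.162, 0.004], [0.162, 0.987, 0.001], [-0.003, 0.002, -1.0]]
force: [-0.0, -0.4, 0.7]
grip_width: 0.999
gripper_force: 0.0
```

```bash
python3 plan.py 523.8,232.6,64,170.6
```

```text
t 5.75 p [525.5 233.5  70.7] yaw 170.67 F [-0.  -0.4  0.7] w 0.999 gf 0.0 q [ 13.  15. 106.   0.  58. -68.]
523.8,232.6,64,170.6 lin [ 1.5 -1.2  6.7] rot [0.1  0.2  0.07] rows>= 1
```

Emit:
carry_out([
  {"claw": 1, "linear": [0.0015, -0.001, 0.006], "rotation": [0.1, 0.2, 0]},
  {"claw": -1, "linear": [0.0015, -0.001, 0.006], "rotation": [0.1, 0.2, 0]},
  {"claw": -1, "linear": [0.0015, -0.001, 0.006], "rotation": [0.1, 0.2, 0]},
  {"claw": -1, "linear": [0.0015, -0.001, 0.006], "rotation": [0.1, 0.2, 0]},
  {"claw": -1, "linear": [0.0015, -0.001, 0.006], "rotation": [0.1, 0.2, 0]},
], newtons=45)

```text
clock: 6.17
eef_pos: [0.5227, 0.2329, 0.0633]
eef_rot: [[-0.987, 0.162, -0.002], [0.162, 0.987, -0.0], [0.002, -0.001, -1.0]]
force: [0.9, 0.8, 5.1]
grip_width: 0.644
gripper_force: 48.7
```

Emit:
carry_out([
  {"claw": -1, "linear": [0, 0, 0], "rotation": [0, 0, 0]},
  {"claw": -1, "linear": [0, 0, 0], "rotation": [0, 0, 0]},
  {"claw": -1, "linear": [0, 0, -0.01], "rotation": [0, 0, 0]},
  {"claw": -1, "linear": [0, 0, -0.03], "rotation": [0, 0, 0]},
  {"claw": -1, "linear": [0, 0, -0.05], "rotation": [0, 0, 0]},
])

```text
clock: 6.58
eef_pos: [0.5212, 0.2326, 0.1124]
eef_rot: [[-0.987, 0.162, -0.007], [0.162, 0.987, -0.001], [0.006, -0.002, -1.0]]
force: [0.7, -0.6, -0.4]
grip_width: 0.647
gripper_force: 48.1
```

Emit:
carry_out([
  {"claw": -1, "linear": [0, 0, -0.025], "rotation": [0, 0, 0]},
  {"claw": -1, "linear": [0, 0, -0.05], "rotation": [0, 0, 0]},
  {"claw": -1, "linear": [0, 0, -0.075], "rotation": [0, 0, 0]},
  {"claw": -1, "linear": [0, 0, -0.075], "rotation": [0, 0, 0]},
  {"claw": -1, "linear": [0, 0, -0.075], "rotation": [0, 0, 0]},
])

```text
clock: 7.0
eef_pos: [0.5234, 0.2331, 0.1896]
eef_rot: [[-0.987, 0.162, -0.0], [0.162, 0.987, -0.0], [0.0, -0.0, -1.0]]
force: [0.1, -0.2, -0.6]
grip_width: 0.649
gripper_force: 48.0
```

```bash
python3 plan.py 430,100,160,191.07 430,100,60,191.07
```

```text
t 7.0 p [523.4 233.1 189.6] yaw 170.7 F [ 0.1 -0.2 -0.6] w 0.649 gf 48.0 q [ 13.   6. 103.   0.  71. -68.]
430,100,160,191.07 lin [  70.7 -146.4   29.6] rot [-0.000e+00 -1.000e-02 -2.037e+01] rows>= 4
430,100,60,191.07 lin [  0.   0. 100.] rot [0. 0. 0.] rows>= 3
```

Emit:
carry_out([
  {"claw": -1, "linear": [0.014, -0.03, 0], "rotation": [0, 0, -4]},
  {"claw": -1, "linear": [0.03, -0.062, 0], "rotation": [0, 0, -9]},
  {"claw": -1, "linear": [0.046, -0.095, 0], "rotation": [0, 0, -14]},
  {"claw": -1, "linear": [0.06, -0.125, 0], "rotation": [0, 0, -18]},
  {"claw": -1, "linear": [0.0707, -0.1464, 0], "rotation": [0, 0, -20.4]},
])

```text
clock: 7.42
eef_pos: [0.4263, 0.0984, 0.1858]
eef_rot: [[-0.981, -0.195, -0.008], [-0.195, 0.981, -0.001], [0.008, 0.001, -1.0]]
force: [0.6, -0.0, -0.4]
grip_width: 0.646
gripper_force: 47.9
```

Emit:
carry_out([
  {"claw": -1, "linear": [0, 0, 0.02], "rotation": [0, 0, 0]},
  {"claw": -1, "linear": [0, 0, 0.05], "rotation": [0, 0, 0]},
  {"claw": -1, "linear": [0, 0, 0.08], "rotation": [0, 0, 0]},
  {"claw": -1, "linear": [0, 0, 0.105], "rotation": [0, 0, 0]},
  {"claw": -1, "linear": [0, 0, 0.115], "rotation": [0, 0, 0]},
])

```text
clock: 7.83
eef_pos: [0.4245, 0.0997, 0.0682]
eef_rot: [[-0.981, -0.192, -0.013], [-0.192, 0.981, -0.0], [0.013, 0.002, -1.0]]
force: [-0.5, -0.1, -1.6]
grip_width: 0.652
gripper_force: 48.1
```

Emit:
carry_out([
  {"claw": -1, "linear": [0, 0, 0], "rotation": [0, 0, 0]},
  {"claw": -1, "linear": [0, 0, 0], "rotation": [0, 0, 0]},
  {"claw": -1, "linear": [0, 0, 0], "rotation": [0, 0, 0]},
])

```text
clock: 8.08
eef_pos: [0.4299, 0.0998, 0.0743]
eef_rot: [[-0.981, -0.193, -0.001], [-0.193, 0.981, -0.001], [0.001, -0.001, -1.0]]
force: [-0.0, 0.3, -0.0]
grip_width: 0.648
gripper_force: 48.1
```

```bash
python3 plan.py 430,100,57,191.07; python3 - <<'E'
from h import *
p,d=snap("side"); cv2.imwrite("pics/s2.png",cv2.resize(p[130:330,300:500],None,fx=3,fy=3))
E
```

```text
t 8.08 p [429.9  99.8  74.3] yaw -168.89 F [-0.   0.3 -0. ] w 0.648 gf 48.1 q [  -2.   -2.  125.   -0.   57. -103.]
430,100,57,191.07 lin [-0.2  0.2 17.3] rot [-0.03 -0.08  0.04] rows>= 1
```

View pics/s2.png

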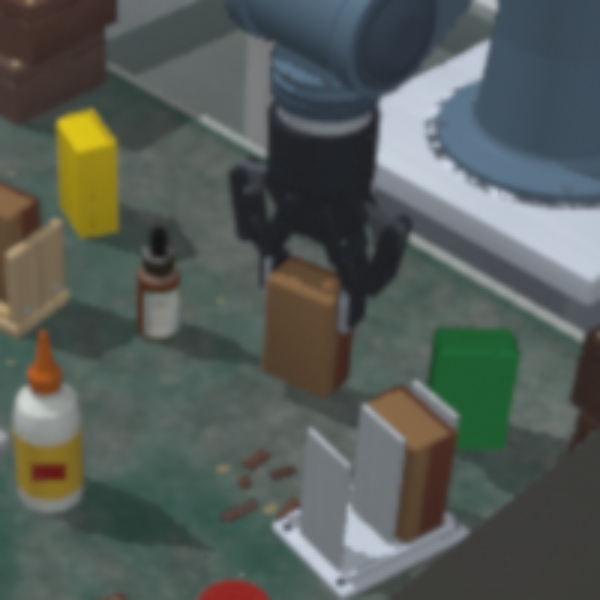

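The side view shows the block gripped straight at about (310,330) in the crop, with clear bench around it. I'll set it down and regrip it by its wide faces.

Emit:
carry_out([
  {"claw": -1, "linear": [0, 0, 0.008], "rotation": [0, 0, 0]},
  {"claw": -1, "linear": [0, 0, 0.015], "rotation": [0, 0, 0]},
  {"claw": -1, "linear": [0, 0, 0.0175], "rotation": [0, 0, 0]},
  {"claw": -1, "linear": [0, 0, 0.0175], "rotation": [0, 0, 0]},
  {"claw": -1, "linear": [0, 0, 0.0175], "rotation": [0, 0, 0]},
])

```text
clock: 8.55
eef_pos: [0.4286, 0.0997, 0.0553]
eef_rot: [[-0.981, -0.193, -0.004], [-0.193, 0.981, -0.001], [0.004, -0.0, -1.0]]
force: [-0.4, 1.0, -0.5]
grip_width: 0.651
gripper_force: 48.2
```

Emit:
carry_out([
  {"claw": 1, "linear": [0, 0, 0], "rotation": [0, 0, 0]},
  {"claw": 1, "linear": [0, 0, 0], "rotation": [0, 0, 0]},
  {"claw": 1, "linear": [0, 0, 0], "rotation": [0, 0, 0]},
  {"claw": 1, "linear": [0, 0, -0.02], "rotation": [0, 0, 0]},
  {"claw": 1, "linear": [0, 0, -0.05], "rotation": [0, 0, 0]},
])

```text
clock: 8.97
eef_pos: [0.4262, 0.0998, 0.1034]
eef_rot: [[-0.981, -0.192, -0.011], [-0.192, 0.981, -0.001], [0.011, 0.002, -1.0]]
force: [0.6, -0.7, 0.7]
grip_width: 0.999
gripper_force: 0.0
```

Emit:
carry_out([
  {"claw": 1, "linear": [0, 0, -0.03], "rotation": [0, 0, 0]},
  {"claw": 1, "linear": [0, 0, -0.035], "rotation": [0, 0, 6]},
  {"claw": 1, "linear": [0, 0, -0.035], "rotation": [0, 0, 13]},
  {"claw": 1, "linear": [0, 0, -0.035], "rotation": [0, 0, 20]},
  {"claw": 1, "linear": [0, 0, -0.035], "rotation": [0, 0, 26]},
])

```text
clock: 9.38
eef_pos: [0.4291, 0.0998, 0.1409]
eef_rot: [[-0.965, 0.263, -0.003], [0.263, 0.965, -0.001], [0.002, -0.002, -1.0]]
force: [0.3, 0.3, -0.1]
grip_width: 0.998
gripper_force: 0.0
```

Emit:
carry_out([
  {"claw": 1, "linear": [0, 0, 0], "rotation": [0, 0, 7]},
  {"claw": 1, "linear": [0, 0, 0], "rotation": [0, 0, 14]},
  {"claw": 1, "linear": [0, 0, 0], "rotation": [0, 0, 21]},
  {"claw": 1, "linear": [0, 0, 0], "rotation": [0, 0, 28]},
  {"claw": 1, "linear": [0, 0, 0], "rotation": [0, 0, 35]},
])

```text
clock: 9.8
eef_pos: [0.429, 0.0998, 0.1405]
eef_rot: [[-0.639, 0.769, -0.003], [0.769, 0.639, -0.001], [0.002, -0.003, -1.0]]
force: [0.6, -0.1, 0.8]
grip_width: 0.997
gripper_force: 0.0
```

Emit:
carry_out([
  {"claw": 1, "linear": [0, 0, 0], "rotation": [0, 0, 7]},
  {"claw": 1, "linear": [0, 0, 0], "rotation": [0, 0, 14]},
  {"claw": 1, "linear": [0, 0, 0], "rotation": [0, 0, 21]},
  {"claw": 1, "linear": [0, 0, 0], "rotation": [0, 0, 27]},
  {"claw": 1, "linear": [0, 0, 0], "rotation": [0, 0, 29]},
])

```text
clock: 10.22
eef_pos: [0.4289, 0.0998, 0.1405]
eef_rot: [[-0.189, 0.982, -0.004], [0.982, 0.189, -0.001], [-0.0, -0.004, -1.0]]
force: [0.8, -0.1, 0.9]
grip_width: 0.998
gripper_force: 0.0
```

Emit:
carry_out([
  {"claw": 1, "linear": [0, 0, 0], "rotation": [0, 0, 0]},
  {"claw": 1, "linear": [0, 0, 0], "rotation": [0, 0, 0]},
  {"claw": 1, "linear": [0, 0, 0], "rotation": [0, 0, 0]},
])

```text
clock: 10.47
eef_pos: [0.429, 0.0998, 0.1405]
eef_rot: [[-0.193, 0.981, -0.004], [0.981, 0.193, -0.001], [-0.0, -0.004, -1.0]]
force: [0.6, -0.1, 0.3]
grip_width: 1.0
gripper_force: 0.0
```

```bash
python3 plan.py 430,100,56,101.07; python3 - <<'E'
from h import *
p,d=snap("side"); cv2.imwrite("pics/s3.png",cv2.resize(p[130:330,300:500],None,fx=3,fy=3))
W=cloud("side",d); m=(abs(W[...,0]-.43)<.05)&(abs(W[...,1]-.1)<.05)&(W[...,2]>.02)&(W[...,2]<.092)
hsv=cv2.cvtColor(p,cv2.COLOR_BGR2HSV); m&=(hsv[...,1]>60)
q=W[m]; print(m.sum(),cv2.minAreaRect((q[:,:2]*1000).astype(np.float32)),np.percentile(q[:,2],98))
E
```

```text
t 10.47 p [429.   99.8 140.5] yaw 101.15 F [ 0.6 -0.1  0.3] w 1.0 gf 0.0 q [ -2.  -9. 123.  -0.  66. -13.]
430,100,56,101.07 lin [ 0.   1.3 84.5] rot [-0.21  0.    0.08] rows>= 3
940 ((432.7044982910156, 101.6820068359375), (40.063812255859375, 61.262027740478516), 11.12106704711914) 0.09055391911260914
```

Emit:
carry_out([
  {"claw": 1, "linear": [0, 0.001, 0.025], "rotation": [-0.2, 0, 0]},
  {"claw": 1, "linear": [0, 0.001, 0.05], "rotation": [-0.2, 0, 0]},
  {"claw": 1, "linear": [0, 0.001, 0.07], "rotation": [-0.2, 0, 0]},
  {"claw": 1, "linear": [0, 0.001, 0.08], "rotation": [-0.2, 0, 0]},
  {"claw": 1, "linear": [0, 0.001, 0.08], "rotation": [-0.2, 0, 0]},
])

```text
clock: 10.93
eef_pos: [0.4278, 0.0999, 0.0584]
eef_rot: [[-0.193, 0.981, -0.005], [0.981, 0.193, 0.0], [0.001, -0.005, -1.0]]
force: [-0.8, -0.0, 0.6]
grip_width: 1.001
gripper_force: 0.0
```

Emit:
carry_out([
  {"claw": -1, "linear": [0, 0, 0], "rotation": [0, 0, 0]},
  {"claw": -1, "linear": [0, 0, 0], "rotation": [0, 0, 0]},
  {"claw": -1, "linear": [0, 0, 0], "rotation": [0, 0, 0]},
  {"claw": -1, "linear": [0, 0, 0], "rotation": [0, 0, 0]},
  {"claw": -1, "linear": [0, 0, 0], "rotation": [0, 0, 0]},
])

```text
clock: 11.35
eef_pos: [0.4307, 0.0999, 0.0617]
eef_rot: [[-0.193, 0.981, 0.002], [0.981, 0.193, -0.0], [-0.001, 0.002, -1.0]]
force: [-0.8, 1.0, 2.7]
grip_width: 0.373
gripper_force: 45.0
```

Emit:
carry_out([
  {"claw": -1, "linear": [0, 0, 0], "rotation": [0, 0, 0]},
  {"claw": -1, "linear": [0, 0, 0], "rotation": [0, 0, 0]},
  {"claw": -1, "linear": [0, 0, 0], "rotation": [0, 0, 0]},
])

```text
clock: 11.6
eef_pos: [0.4307, 0.0999, 0.0617]
eef_rot: [[-0.193, 0.981, 0.002], [0.981, 0.193, -0.0], [-0.001, 0.002, -1.0]]
force: [-1.0, 0.4, 6.6]
grip_width: 0.373
gripper_force: 45.5
```

```bash
python3 plan.py 430,100,200,101.07 440,20,230,101.07 541,-203,230,101.07
```

```text
t 11.6 p [430.7  99.9  61.7] yaw 101.1 F [-1.   0.4  6.6] w 0.373 gf 45.5 q [ -2.  -0. 125.  -0.  55. -13.]
430,100,200,101.07 lin [   0.2   -0.5 -138.3] rot [0.1  0.03 0.03] rows>= 4
440,20,230,101.07 lin [-80.4  -5.5 -30. ] rot [0. 0. 0.] rows>= 3
541,-203,230,101.07 lin [-238.2   56.3    0. ] rot [0. 0. 0.] rows>= 6
```

Emit:
carry_out([
  {"claw": -1, "linear": [0, 0, -0.02], "rotation": [0, 0, 0]},
  {"claw": -1, "linear": [0, 0, -0.055], "rotation": [0, 0, 0]},
  {"claw": -1, "linear": [0, 0, -0.09], "rotation": [0, 0, 0]},
  {"claw": -1, "linear": [0, 0, -0.125], "rotation": [0, 0, 0]},
  {"claw": -1, "linear": [0, 0, -0.15], "rotation": [0, 0, 0]},
])

```text
clock: 12.02
eef_pos: [0.4304, 0.1, 0.2137]
eef_rot: [[-0.193, 0.981, 0.003], [0.981, 0.193, -0.0], [-0.001, 0.003, -1.0]]
force: [0.3, -0.9, -0.7]
grip_width: 0.375
gripper_force: 44.8
```

Emit:
carry_out([
  {"claw": -1, "linear": [-0.02, 0.002, 0], "rotation": [0, 0, 0]},
  {"claw": -1, "linear": [-0.055, 0.008, 0], "rotation": [0, 0, 0]},
  {"claw": -1, "linear": [-0.09, 0.013, 0], "rotation": [0, 0, 0]},
  {"claw": -1, "linear": [-0.125, 0.019, 0], "rotation": [0, 0, 0]},
  {"claw": -1, "linear": [-0.16, 0.025, 0], "rotation": [0, 0, 0]},
])

```text
clock: 12.43
eef_pos: [0.4852, -0.0537, 0.2105]
eef_rot: [[-0.193, 0.981, 0.0], [0.981, 0.193, -0.0], [-0.0, 0.0, -1.0]]
force: [0.5, 0.9, -0.8]
grip_width: 0.379
gripper_force: 44.8
```

Emit:
carry_out([
  {"claw": -1, "linear": [-0.035, 0.006, 0], "rotation": [0, 0, 0]},
  {"claw": -1, "linear": [-0.07, 0.011, 0], "rotation": [0, 0, 0]},
  {"claw": -1, "linear": [-0.105, 0.016, 0], "rotation": [0, 0, 0]},
  {"claw": -1, "linear": [-0.14, 0.022, 0], "rotation": [0, 0, 0]},
  {"claw": -1, "linear": [-0.158, 0.025, 0], "rotation": [0, 0, 0]},
])

```text
clock: 12.85
eef_pos: [0.5405, -0.206, 0.2103]
eef_rot: [[-0.19, 0.982, 0.0], [0.982, 0.19, -0.001], [-0.001, -0.0, -1.0]]
force: [-0.1, -0.0, 0.0]
grip_width: 0.378
gripper_force: 44.8
```

Emit:
carry_out([
  {"claw": -1, "linear": [0, 0, 0.01], "rotation": [0, 0, 0]},
  {"claw": -1, "linear": [0, 0, 0.02], "rotation": [0, 0, 0]},
  {"claw": -1, "linear": [0, 0, 0.02], "rotation": [0, 0, 0]},
  {"claw": -1, "linear": [0, 0, 0.02], "rotation": [0, 0, 0]},
])

```text
clock: 13.18
eef_pos: [0.5388, -0.2008, 0.1888]
eef_rot: [[-0.194, 0.981, -0.003], [0.981, 0.194, 0.002], [0.002, -0.003, -1.0]]
force: [0.4, 0.3, -1.1]
grip_width: 0.372
gripper_force: 44.8
```

```bash
python3 plan.py 541,-203,73,101.07
```

```text
t 13.18 p [ 538.8 -200.8  188.8] yaw 101.16 F [ 0.4  0.3 -1.1] w 0.372 gf 44.8 q [-32.   7. 102.   0.  71. -43.]
541,-203,73,101.07 lin [ -2.9   2.  115.8] rot [-0.15 -0.14  0.09] rows>= 3
```

Emit:
carry_out([
  {"claw": -1, "linear": [-0.004, 0.001, 0.02], "rotation": [-0.15, -0.1, 0]},
  {"claw": -1, "linear": [-0.004, 0.001, 0.045], "rotation": [-0.15, -0.1, 0]},
  {"claw": -1, "linear": [-0.004, 0.001, 0.07], "rotation": [-0.15, -0.1, 0]},
  {"claw": -1, "linear": [-0.004, 0.001, 0.088], "rotation": [-0.15, -0.1, 0]},
  {"claw": -1, "linear": [-0.004, 0.001, 0.098], "rotation": [-0.15, -0.1, 0]},
])

```text
clock: 13.6
eef_pos: [0.5404, -0.2043, 0.0903]
eef_rot: [[-0.194, 0.981, -0.0], [0.981, 0.194, 0.001], [0.001, -0.0, -1.0]]
force: [-0.6, 0.1, -0.2]
grip_width: 0.375
gripper_force: 44.8
```

Emit:
carry_out([
  {"claw": -1, "linear": [0, 0, 0], "rotation": [0, 0, 0]},
  {"claw": -1, "linear": [0, 0, 0], "rotation": [0, 0, 0]},
  {"claw": -1, "linear": [0, 0, 0], "rotation": [0, 0, 0]},
])

```text
clock: 13.85
eef_pos: [0.5428, -0.2065, 0.0943]
eef_rot: [[-0.193, 0.981, 0.005], [0.981, 0.193, -0.003], [-0.004, 0.005, -1.0]]
force: [-0.2, -0.4, -0.4]
grip_width: 0.378
gripper_force: 44.8
```

```bash
python3 plan.py 541,-204,73,101.07; python3 - <<'E'
from h import *
p,d=snap("side"); cv2.imwrite("pics/s4.png",cv2.resize(p[150:260,200:370],None,fx=4,fy=4))
E
```

```text
t 13.85 p [ 542.8 -206.5   94.3] yaw 101.13 F [-0.2 -0.4 -0.4] w 0.378 gf 44.8 q [-32.  14. 105.   0.  61. -43.]
541,-204,73,101.07 lin [ 2.9 -1.4 21.3] rot [0.26 0.22 0.06] rows>= 1
```

View pics/s4.png

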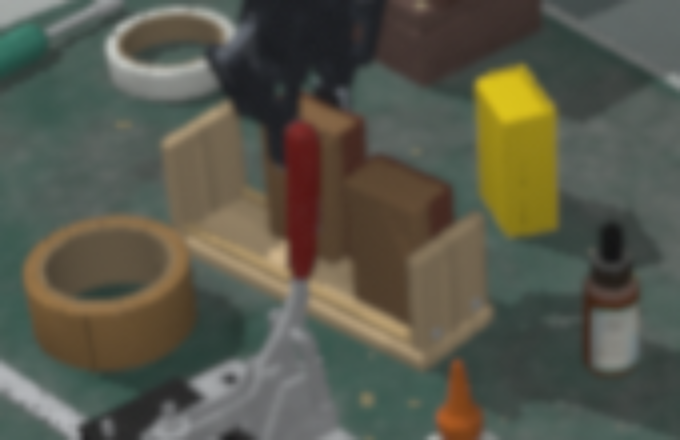

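The block hangs upright over the middle of the rack at (310,180) in the crop, clear of A at (400,240). I'll lower it and release.

Emit:
carry_out([
  {"claw": -1, "linear": [0.002, -0.0015, 0.007], "rotation": [0.26, 0.2, 0]},
  {"claw": -1, "linear": [0.002, -0.0015, 0.014], "rotation": [0.26, 0.2, 0]},
  {"claw": -1, "linear": [0.002, -0.0015, 0.019], "rotation": [0.26, 0.2, 0]},
  {"claw": -1, "linear": [0.002, -0.0015, 0.0205], "rotation": [0.26, 0.2, 0]},
  {"claw": -1, "linear": [0.002, -0.0015, 0.0205], "rotation": [0.26, 0.2, 0]},
])

```text
clock: 14.32
eef_pos: [0.5407, -0.2047, 0.0735]
eef_rot: [[-0.193, 0.981, -0.002], [0.981, 0.193, 0.001], [0.002, -0.001, -1.0]]
force: [-3.5, 2.8, 10.6]
grip_width: 0.374
gripper_force: 45.7
```

Emit:
carry_out([
  {"claw": -1, "linear": [0, 0, 0], "rotation": [0, 0, 0]},
  {"claw": -1, "linear": [0, 0, 0], "rotation": [0, 0, 0]},
  {"claw": 0.5, "linear": [0, 0, 0], "rotation": [0, 0, 0]},
  {"claw": 0.5, "linear": [0, 0, 0], "rotation": [0, 0, 0]},
  {"claw": 0.5, "linear": [0, 0, -0.005], "rotation": [0, 0, 0]},
])

```text
clock: 14.73
eef_pos: [0.539, -0.2041, 0.0756]
eef_rot: [[-0.192, 0.981, -0.005], [0.981, 0.192, 0.003], [0.004, -0.004, -1.0]]
force: [0.1, 0.1, -0.8]
grip_width: 0.75
gripper_force: 0.0
```

Emit:
carry_out([
  {"claw": 1, "linear": [0, 0, -0.03], "rotation": [0, 0, 0]},
  {"claw": 1, "linear": [0, 0, -0.065], "rotation": [0, 0, 0]},
  {"claw": 1, "linear": [0, 0, -0.1], "rotation": [0, 0, 0]},
  {"claw": 1, "linear": [0, 0, -0.125], "rotation": [0, 0, 0]},
  {"claw": 1, "linear": [0, 0, -0.14], "rotation": [0, 0, 0]},
])

```text
clock: 15.15
eef_pos: [0.5415, -0.2056, 0.2212]
eef_rot: [[-0.193, 0.981, 0.002], [0.981, 0.193, -0.002], [-0.002, 0.002, -1.0]]
force: [-0.8, -1.0, -0.0]
grip_width: 0.998
gripper_force: 0.0
```

Emit:
carry_out([
  {"claw": 1, "linear": [0, 0, 0], "rotation": [0, 0, 0]},
  {"claw": 1, "linear": [0, 0, 0], "rotation": [0, 0, 0]},
])

```text
clock: 15.32
eef_pos: [0.5404, -0.2049, 0.2174]
eef_rot: [[-0.192, 0.981, -0.001], [0.981, 0.192, 0.001], [0.001, -0.001, -1.0]]
force: [-0.3, -0.7, -0.8]
grip_width: 0.995
gripper_force: 0.0
```

```bash
python3 plan.py 520,-80,215,124 500,100,215,148 480.8,239.7,190,170.6 
```

```text
t 15.32 p [ 540.4 -204.9  217.4] yaw 101.1 F [-0.3 -0.7 -0.8] w 0.995 gf 0.0 q [-32.   5. 101.  -0.  74. -43.]
520,-80,215,124 lin [126.5   4.    2.5] rot [ -0.06  -0.06 -22.9 ] rows>= 4
500,100,215,148 lin [160.4  84.1   0. ] rot [  0.   0. -24.] rows>= 5
480.8,239.7,190,170.6 lin [ 90.3 108.3  25. ] rot [  0.    0.  -22.6] rows>= 4
```

Emit:
carry_out([
  {"claw": 1, "linear": [0.02, 0.001, 0], "rotation": [0, 0, -4]},
  {"claw": 1, "linear": [0.05, 0.001, 0], "rotation": [0, 0, -10]},
  {"claw": 1, "linear": [0.08, 0.002, 0], "rotation": [0, 0, -16]},
  {"claw": 1, "linear": [0.11, 0.003, 0], "rotation": [0, 0, -20]},
  {"claw": 1, "linear": [0.1265, 0.004, 0], "rotation": [0, 0, -22.9]},
])

```text
clock: 15.73
eef_pos: [0.5178, -0.077, 0.2143]
eef_rot: [[-0.563, 0.827, -0.007], [0.827, 0.563, 0.004], [0.007, -0.004, -1.0]]
force: [0.0, -0.3, 0.5]
grip_width: 1.001
gripper_force: 0.0
```

Emit:
carry_out([
  {"claw": 1, "linear": [0.032, 0.017, 0], "rotation": [0, 0, -5]},
  {"claw": 1, "linear": [0.064, 0.034, 0], "rotation": [0, 0, -10]},
  {"claw": 1, "linear": [0.096, 0.051, 0], "rotation": [0, 0, -15]},
  {"claw": 1, "linear": [0.128, 0.067, 0], "rotation": [0, 0, -20]},
  {"claw": 1, "linear": [0.16, 0.084, 0], "rotation": [0, 0, -24]},
])

```text
clock: 16.15
eef_pos: [0.4982, 0.1013, 0.2149]
eef_rot: [[-0.85, 0.527, -0.007], [0.527, 0.85, 0.001], [0.006, -0.002, -1.0]]
force: [1.2, 0.4, 0.2]
grip_width: 1.005
gripper_force: 0.0
```

Emit:
carry_out([
  {"claw": 1, "linear": [0.023, 0.027, 0.005], "rotation": [0, 0, -6]},
  {"claw": 1, "linear": [0.046, 0.054, 0.01], "rotation": [0, 0, -12]},
  {"claw": 1, "linear": [0.069, 0.081, 0.02], "rotation": [0, 0, -18]},
  {"claw": 1, "linear": [0.09, 0.108, 0.025], "rotation": [0, 0, -22.6]},
  {"claw": 1, "linear": [0.09, 0.108, 0.025], "rotation": [0, 0, -22.6]},
])

```text
clock: 16.57
eef_pos: [0.4774, 0.243, 0.1886]
eef_rot: [[-0.988, 0.155, -0.009], [0.155, 0.988, 0.001], [0.009, -0.0, -1.0]]
force: [-0.7, -0.5, 0.4]
grip_width: 1.0
gripper_force: 0.0
```

Emit:
carry_out([
  {"claw": 1, "linear": [0, 0, 0], "rotation": [0, 0, 0]},
  {"claw": 1, "linear": [0, 0, 0], "rotation": [0, 0, 0]},
  {"claw": 1, "linear": [0, 0, 0], "rotation": [0, 0, 0]},
])

```text
clock: 16.82
eef_pos: [0.4808, 0.238, 0.1919]
eef_rot: [[-0.986, 0.165, -0.004], [0.165, 0.986, 0.001], [0.004, 0.0, -1.0]]
force: [0.0, 0.4, 0.0]
grip_width: 0.997
gripper_force: 0.0
```

```bash
python3 plan.py 480.8,239.7,64,170.6 ; python3 - <<'E'
from h import *
p,d=snap("top"); W=cloud("top",d); S=W[220:290,345:465]; m=(S[...,2]>.09)&(S[...,2]<.115)
n,l,st,_=cv2.connectedComponentsWithStats(m.astype(np.uint8))
for i in range(1,n):
    if st[i,4]>50: print(cv2.minAreaRect((S[l==i][:,:2]*1000).astype(np.float32)),np.nanmedian(S[l==i][:,2]))
E
```

```text
t 16.82 p [480.8 238.  191.9] yaw 170.5 F [0.  0.4 0. ] w 0.997 gf 0.0 q [ 14.   1. 108.   0.  71. -66.]
480.8,239.7,64,170.6 lin [ -0.2   1.6 127.9] rot [ 0.   -0.21 -0.1 ] rows>= 4
((539.066162109375, -204.41151428222656), (34.25958251953125, 59.85279846191406), 11.954930305480957) 0.10035998275338232
((527.8272705078125, -141.1978759765625), (34.46038055419922, 59.024173736572266), 9.654229164123535) 0.10026767778805912
```

Emit:
carry_out([
  {"claw": 1, "linear": [0, 0.0015, 0.03], "rotation": [0, -0.2, -0.1]},
  {"claw": 1, "linear": [0, 0.0015, 0.065], "rotation": [0, -0.2, -0.1]},
  {"claw": 1, "linear": [0, 0.0015, 0.095], "rotation": [0, -0.2, -0.1]},
  {"claw": 1, "linear": [0, 0.0015, 0.115], "rotation": [0, -0.2, -0.1]},
  {"claw": 1, "linear": [0, 0.0015, 0.123], "rotation": [0, -0.2, -0.1]},
])

```text
clock: 17.28
eef_pos: [0.4788, 0.2389, 0.0663]
eef_rot: [[-0.986, 0.164, -0.005], [0.164, 0.986, -0.001], [0.004, -0.002, -1.0]]
force: [-0.0, -0.6, -0.6]
grip_width: 1.002
gripper_force: 0.0
```

Emit:
carry_out([
  {"claw": 1, "linear": [0, 0, 0], "rotation": [0, 0, 0]},
  {"claw": 1, "linear": [0, 0, 0], "rotation": [0, 0, 0]},
  {"claw": 1, "linear": [0, 0, 0], "rotation": [0, 0, 0]},
])

```text
clock: 17.53
eef_pos: [0.4825, 0.2407, 0.0717]
eef_rot: [[-0.987, 0.162, 0.004], [0.162, 0.987, 0.002], [-0.004, 0.002, -1.0]]
force: [-0.2, -0.4, 0.2]
grip_width: 1.003
gripper_force: 0.0
```

```bash
python3 plan.py 480.8,239.7,64,170.6
```

```text
t 17.53 p [482.5 240.7  71.7] yaw 170.66 F [-0.2 -0.4  0.2] w 1.003 gf 0.0 q [ 14.  11. 111.   0.  57. -66.]
480.8,239.7,64,170.6 lin [ 1.5 -1.3  7.7] rot [0.13 0.24 0.06] rows>= 1
```

Emit:
carry_out([
  {"claw": 1, "linear": [0.0015, -0.001, 0.007], "rotation": [0.1, 0.2, 0]},
  {"claw": -1, "linear": [0.0015, -0.001, 0.007], "rotation": [0.1, 0.2, 0]},
  {"claw": -1, "linear": [0.0015, -0.001, 0.007], "rotation": [0.1, 0.2, 0]},
  {"claw": -1, "linear": [0.0015, -0.001, 0.007], "rotation": [0.1, 0.2, 0]},
  {"claw": -1, "linear": [0.0015, -0.001, 0.007], "rotation": [0.1, 0.2, 0]},
], newtons=45)

```text
clock: 17.95
eef_pos: [0.4796, 0.24, 0.0632]
eef_rot: [[-0.987, 0.162, -0.002], [0.162, 0.987, -0.0], [0.002, -0.001, -1.0]]
force: [0.5, 0.1, 1.8]
grip_width: 0.647
gripper_force: 47.9
```

Emit:
carry_out([
  {"claw": -1, "linear": [0, 0, 0], "rotation": [0, 0, 0]},
  {"claw": -1, "linear": [0, 0, 0], "rotation": [0, 0, 0]},
  {"claw": -1, "linear": [0, 0, -0.01], "rotation": [0, 0, 0]},
  {"claw": -1, "linear": [0, 0, -0.03], "rotation": [0, 0, 0]},
  {"claw": -1, "linear": [0, 0, -0.05], "rotation": [0, 0, 0]},
])

```text
clock: 18.37
eef_pos: [0.4783, 0.2398, 0.1127]
eef_rot: [[-0.987, 0.162, -0.005], [0.162, 0.987, -0.001], [0.005, -0.002, -1.0]]
force: [0.5, 0.1, 0.3]
grip_width: 0.65
gripper_force: 47.7
```

Emit:
carry_out([
  {"claw": -1, "linear": [0, 0, -0.025], "rotation": [0, 0, 0]},
  {"claw": -1, "linear": [0, 0, -0.05], "rotation": [0, 0, 0]},
  {"claw": -1, "linear": [0, 0, -0.075], "rotation": [0, 0, 0]},
  {"claw": -1, "linear": [0, 0, -0.075], "rotation": [0, 0, 0]},
  {"claw": -1, "linear": [0, 0, -0.075], "rotation": [0, 0, 0]},
])

```text
clock: 18.78
eef_pos: [0.4804, 0.2403, 0.1897]
eef_rot: [[-0.987, 0.162, 0.001], [0.162, 0.987, 0.0], [-0.001, 0.001, -1.0]]
force: [0.0, 0.2, -1.1]
grip_width: 0.65
gripper_force: 47.7
```

Emit:
carry_out([
  {"claw": -1, "linear": [0.005, -0.025, 0], "rotation": [0, 0, -4]},
  {"claw": -1, "linear": [0.011, -0.06, 0], "rotation": [0, 0, -9]},
  {"claw": -1, "linear": [0.018, -0.095, 0], "rotation": [0, 0, -14]},
  {"claw": -1, "linear": [0.023, -0.125, 0], "rotation": [0, 0, -18]},
  {"claw": -1, "linear": [0.0275, -0.146, 0], "rotation": [0, 0, -20.4]},
])

```text
clock: 19.2
eef_pos: [0.4266, 0.0987, 0.186]
eef_rot: [[-0.981, -0.195, -0.006], [-0.195, 0.981, -0.001], [0.007, 0.0, -1.0]]
force: [0.3, -1.0, -1.0]
grip_width: 0.646
gripper_force: 48.0
```

Emit:
carry_out([
  {"claw": -1, "linear": [0, 0, 0.02], "rotation": [0, 0, 0]},
  {"claw": -1, "linear": [0, 0, 0.05], "rotation": [0, 0, 0]},
  {"claw": -1, "linear": [0, 0, 0.08], "rotation": [0, 0, 0]},
  {"claw": -1, "linear": [0, 0, 0.1], "rotation": [0, 0, 0]},
  {"claw": -1, "linear": [0, 0, 0.11], "rotation": [0, 0, 0]},
])

```text
clock: 19.62
eef_pos: [0.4248, 0.1003, 0.0737]
eef_rot: [[-0.981, -0.192, -0.011], [-0.192, 0.981, -0.0], [0.011, 0.002, -1.0]]
force: [-0.7, 0.7, -1.2]
grip_width: 0.649
gripper_force: 48.0
```

Emit:
carry_out([
  {"claw": -1, "linear": [0, 0, 0], "rotation": [0, 0, 0]},
  {"claw": -1, "linear": [0, 0, 0], "rotation": [0, 0, 0]},
  {"claw": -1, "linear": [0, 0, 0], "rotation": [0, 0, 0]},
])

```text
clock: 19.87
eef_pos: [0.4295, 0.1004, 0.0791]
eef_rot: [[-0.981, -0.193, -0.001], [-0.193, 0.981, -0.001], [0.001, -0.0, -1.0]]
force: [0.1, -0.5, -0.1]
grip_width: 0.646
gripper_force: 47.9
```

```bash
python3 plan.py 430,100,57,191.07; python3 - <<'E'
from h import *
p,d=snap("side"); cv2.imwrite("pics/s5.png",cv2.resize(p[130:330,300:500],None,fx=3,fy=3))
E
```

```text
t 19.87 p [429.5 100.4  79.1] yaw -168.89 F [ 0.1 -0.5 -0.1] w 0.646 gf 47.9 q [  -2.   -3.  125.   -0.   58. -103.]
430,100,57,191.07 lin [-0.5 -0.4 22.1] rot [-0.02 -0.04  0.04] rows>= 1
```

View pics/s5.png

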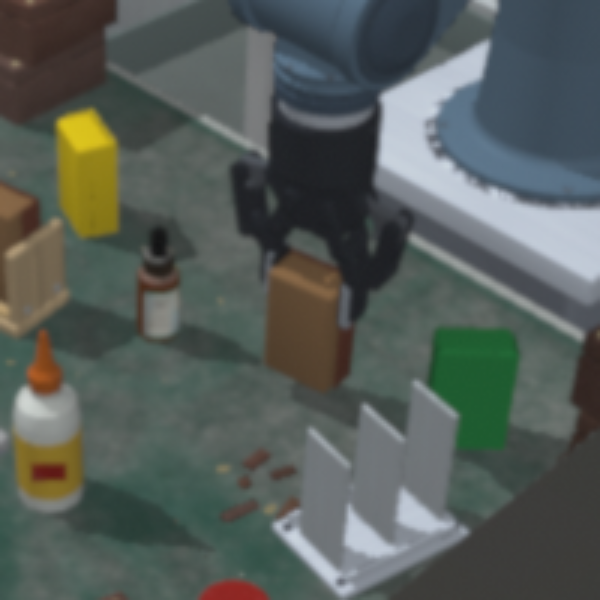

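The third block is held straight at (310,320) in the crop, and the stand at (370,500) is now empty. I'll use the same regrip.

Emit:
carry_out([
  {"claw": -1, "linear": [0, 0, 0.01], "rotation": [0, 0, 0]},
  {"claw": -1, "linear": [0, 0, 0.018], "rotation": [0, 0, 0]},
  {"claw": -1, "linear": [0, 0, 0.0222], "rotation": [0, 0, 0]},
  {"claw": -1, "linear": [0, 0, 0.0222], "rotation": [0, 0, 0]},
  {"claw": -1, "linear": [0, 0, 0.0222], "rotation": [0, 0, 0]},
])

```text
clock: 20.33
eef_pos: [0.4283, 0.1003, 0.0554]
eef_rot: [[-0.981, -0.192, -0.003], [-0.192, 0.981, -0.0], [0.003, 0.0, -1.0]]
force: [0.4, 0.1, -0.6]
grip_width: 0.651
gripper_force: 47.7
```

Emit:
carry_out([
  {"claw": 1, "linear": [0, 0, 0], "rotation": [0, 0, 0]},
  {"claw": 1, "linear": [0, 0, 0], "rotation": [0, 0, 0]},
  {"claw": 1, "linear": [0, 0, 0], "rotation": [0, 0, 0]},
  {"claw": 1, "linear": [0, 0, -0.02], "rotation": [0, 0, 0]},
  {"claw": 1, "linear": [0, 0, -0.05], "rotation": [0, 0, 0]},
])

```text
clock: 20.75
eef_pos: [0.4259, 0.1003, 0.1036]
eef_rot: [[-0.981, -0.192, -0.01], [-0.192, 0.981, -0.0], [0.01, 0.002, -1.0]]
force: [0.3, -0.0, -0.1]
grip_width: 1.001
gripper_force: 0.0
```

Emit:
carry_out([
  {"claw": 1, "linear": [0, 0, -0.03], "rotation": [0, 0, 0]},
  {"claw": 1, "linear": [0, 0, -0.035], "rotation": [0, 0, 6]},
  {"claw": 1, "linear": [0, 0, -0.035], "rotation": [0, 0, 13]},
  {"claw": 1, "linear": [0, 0, -0.035], "rotation": [0, 0, 20]},
  {"claw": 1, "linear": [0, 0, -0.035], "rotation": [0, 0, 26]},
])

```text
clock: 21.17
eef_pos: [0.4288, 0.1004, 0.1411]
eef_rot: [[-0.965, 0.263, -0.002], [0.263, 0.965, -0.001], [0.001, -0.001, -1.0]]
force: [0.1, -0.5, -0.1]
grip_width: 1.004
gripper_force: 0.0
```

Emit:
carry_out([
  {"claw": 1, "linear": [0, 0, 0], "rotation": [0, 0, 7]},
  {"claw": 1, "linear": [0, 0, 0], "rotation": [0, 0, 14]},
  {"claw": 1, "linear": [0, 0, 0], "rotation": [0, 0, 21]},
  {"claw": 1, "linear": [0, 0, 0], "rotation": [0, 0, 28]},
  {"claw": 1, "linear": [0, 0, 0], "rotation": [0, 0, 35]},
])

```text
clock: 21.58
eef_pos: [0.4286, 0.1004, 0.1408]
eef_rot: [[-0.639, 0.769, -0.003], [0.769, 0.639, -0.0], [0.001, -0.002, -1.0]]
force: [0.1, 0.5, -0.1]
grip_width: 0.998
gripper_force: 0.0
```

Emit:
carry_out([
  {"claw": 1, "linear": [0, 0, 0], "rotation": [0, 0, 7]},
  {"claw": 1, "linear": [0, 0, 0], "rotation": [0, 0, 14]},
  {"claw": 1, "linear": [0, 0, 0], "rotation": [0, 0, 21]},
  {"claw": 1, "linear": [0, 0, 0], "rotation": [0, 0, 27]},
  {"claw": 1, "linear": [0, 0, 0], "rotation": [0, 0, 29]},
])

```text
clock: 22.0
eef_pos: [0.4286, 0.1003, 0.1407]
eef_rot: [[-0.188, 0.982, -0.003], [0.982, 0.188, -0.0], [0.0, -0.003, -1.0]]
force: [0.9, 0.6, 1.0]
grip_width: 1.001
gripper_force: 0.0
```

Emit:
carry_out([
  {"claw": 1, "linear": [0, 0, 0], "rotation": [0, 0, 0]},
  {"claw": 1, "linear": [0, 0, 0], "rotation": [0, 0, 0]},
  {"claw": 1, "linear": [0, 0, 0], "rotation": [0, 0, 0]},
])

```text
clock: 22.25
eef_pos: [0.4287, 0.1003, 0.1408]
eef_rot: [[-0.193, 0.981, -0.003], [0.981, 0.193, -0.0], [0.0, -0.003, -1.0]]
force: [-0.6, -0.0, -0.0]
grip_width: 0.997
gripper_force: 0.0
```

```bash
python3 plan.py 430,100,62,101.07; python3 - <<'E'
from h import *
p,d=snap("side")
W=cloud("side",d); m=(abs(W[...,0]-.43)<.05)&(abs(W[...,1]-.1)<.05)&(W[...,2]>.02)&(W[...,2]<.092)
hsv=cv2.cvtColor(p,cv2.COLOR_BGR2HSV); m&=(hsv[...,1]>60)
q=W[m]; print(m.sum(),cv2.minAreaRect((q[:,:2]*1000).astype(np.float32)),np.percentile(q[:,2],98))
E
```

```text
t 22.25 p [428.7 100.3 140.8] yaw 101.15 F [-0.6 -0.  -0. ] w 0.997 gf 0.0 q [ -2.  -9. 123.  -0.  66. -13.]
430,100,62,101.07 lin [-0.6  1.4 78.8] rot [-0.15 -0.    0.08] rows>= 2
934 ((431.597412109375, 102.04486083984375), (41.28544235229492, 62.40261459350586), 8.70170783996582) 0.09092257525983469
```

Emit:
carry_out([
  {"claw": 1, "linear": [0, 0.001, 0.025], "rotation": [-0.15, 0, 0]},
  {"claw": 1, "linear": [0, 0.001, 0.05], "rotation": [-0.15, 0, 0]},
  {"claw": 1, "linear": [0, 0.001, 0.07], "rotation": [-0.15, 0, 0]},
  {"claw": 1, "linear": [0, 0.001, 0.08], "rotation": [-0.15, 0, 0]},
  {"claw": 1, "linear": [0, 0.001, 0.08], "rotation": [-0.15, 0, 0]},
])

```text
clock: 22.72
eef_pos: [0.4275, 0.1005, 0.0586]
eef_rot: [[-0.193, 0.981, -0.005], [0.981, 0.193, 0.0], [0.001, -0.005, -1.0]]
force: [-0.0, 0.5, 0.3]
grip_width: 0.999
gripper_force: 0.0
```

Emit:
carry_out([
  {"claw": -1, "linear": [0, 0, 0], "rotation": [0, 0, 0]},
  {"claw": -1, "linear": [0, 0, 0], "rotation": [0, 0, 0]},
  {"claw": -1, "linear": [0, 0, 0], "rotation": [0, 0, 0]},
  {"claw": -1, "linear": [0, 0, 0], "rotation": [0, 0, 0]},
  {"claw": -1, "linear": [0, 0, 0], "rotation": [0, 0, 0]},
])

```text
clock: 23.13
eef_pos: [0.4305, 0.1005, 0.062]
eef_rot: [[-0.192, 0.981, 0.003], [0.981, 0.192, 0.0], [-0.0, 0.003, -1.0]]
force: [0.5, 0.2, 1.8]
grip_width: 0.375
gripper_force: 44.6
```

Emit:
carry_out([
  {"claw": -1, "linear": [0, 0, 0], "rotation": [0, 0, 0]},
  {"claw": -1, "linear": [0, 0, -0.02], "rotation": [0, 0, 0]},
  {"claw": -1, "linear": [0, 0, -0.055], "rotation": [0, 0, 0]},
  {"claw": -1, "linear": [0, 0, -0.09], "rotation": [0, 0, 0]},
  {"claw": -1, "linear": [0, 0, -0.12], "rotation": [0, 0, 0]},
])

```text
clock: 23.55
eef_pos: [0.4293, 0.1005, 0.1826]
eef_rot: [[-0.193, 0.981, 0.0], [0.981, 0.193, -0.0], [-0.0, 0.0, -1.0]]
force: [0.6, -0.2, -0.6]
grip_width: 0.379
gripper_force: 44.8
```

Emit:
carry_out([
  {"claw": -1, "linear": [-0.015, 0.002, -0.015], "rotation": [0, 0, 0]},
  {"claw": -1, "linear": [-0.045, 0.006, -0.03], "rotation": [0, 0, 0]},
  {"claw": -1, "linear": [-0.08, 0.01, -0.03], "rotation": [0, 0, 0]},
  {"claw": -1, "linear": [-0.115, 0.015, -0.03], "rotation": [0, 0, 0]},
  {"claw": -1, "linear": [-0.15, 0.02, -0.03], "rotation": [0, 0, 0]},
])

```text
clock: 23.97
eef_pos: [0.4781, -0.0442, 0.2111]
eef_rot: [[-0.193, 0.981, 0.001], [0.981, 0.193, -0.0], [-0.0, 0.001, -1.0]]
force: [0.4, 0.7, -0.7]
grip_width: 0.376
gripper_force: 44.9
```

Emit:
carry_out([
  {"claw": -1, "linear": [-0.035, 0.005, 0], "rotation": [0, 0, 0]},
  {"claw": -1, "linear": [-0.07, 0.01, 0], "rotation": [0, 0, 0]},
  {"claw": -1, "linear": [-0.105, 0.015, 0], "rotation": [0, 0, 0]},
  {"claw": -1, "linear": [-0.135, 0.02, 0], "rotation": [0, 0, 0]},
  {"claw": -1, "linear": [-0.165, 0.024, 0], "rotation": [0, 0, 0]},
])

```text
clock: 24.38
eef_pos: [0.5333, -0.2018, 0.2102]
eef_rot: [[-0.192, 0.981, -0.001], [0.981, 0.192, 0.0], [0.001, -0.001, -1.0]]
force: [0.8, -0.2, -0.7]
grip_width: 0.377
gripper_force: 44.9
```

Emit:
carry_out([
  {"claw": -1, "linear": [-0.025, 0.003, 0], "rotation": [0, 0, 0]},
  {"claw": -1, "linear": [-0.05, 0.005, 0], "rotation": [0, 0, 0]},
  {"claw": -1, "linear": [-0.066, 0.006, 0], "rotation": [0, 0, 0]},
  {"claw": -1, "linear": [-0.066, 0.006, 0.015], "rotation": [0, 0, 0]},
  {"claw": -1, "linear": [-0.066, 0.006, 0.025], "rotation": [0, 0, 0]},
])

```text
clock: 24.8
eef_pos: [0.5516, -0.2646, 0.1848]
eef_rot: [[-0.191, 0.982, -0.001], [0.982, 0.191, 0.0], [0.001, -0.0, -1.0]]
force: [-0.4, 1.0, -1.3]
grip_width: 0.376
gripper_force: 44.9
```

Emit:
carry_out([
  {"claw": -1, "linear": [0, 0, 0], "rotation": [0, 0, 0]},
  {"claw": -1, "linear": [0, 0, 0], "rotation": [0, 0, 0]},
  {"claw": -1, "linear": [0, 0, 0], "rotation": [0, 0, 0]},
])

```text
clock: 25.05
eef_pos: [0.5519, -0.2632, 0.1859]
eef_rot: [[-0.193, 0.981, -0.0], [0.981, 0.193, 0.0], [0.0, -0.0, -1.0]]
force: [0.0, 0.2, -0.8]
grip_width: 0.375
gripper_force: 44.9
```

```bash
python3 plan.py 553,-264.3,74,101.07
```

```text
t 25.05 p [ 551.9 -263.2  185.9] yaw 101.14 F [ 0.   0.2 -0.8] w 0.375 gf 44.9 q [-36.  11.  97.   0.  71. -47.]
553,-264.3,74,101.07 lin [ -1.3   0.9 111.9] rot [-0.01 -0.01  0.07] rows>= 3
```

Emit:
carry_out([
  {"claw": -1, "linear": [-0.001, 0.001, 0.005], "rotation": [0, 0, 0]},
  {"claw": -1, "linear": [-0.001, 0.001, 0.01], "rotation": [0, 0, 0]},
  {"claw": -1, "linear": [-0.001, 0.001, 0.012], "rotation": [0, 0, 0]},
  {"claw": -1, "linear": [-0.001, 0.001, 0.012], "rotation": [0, 0, 0]},
  {"claw": -1, "linear": [-0.001, 0.001, 0.012], "rotation": [0, 0, 0]},
])

```text
clock: 25.47
eef_pos: [0.553, -0.2644, 0.1735]
eef_rot: [[-0.193, 0.981, -0.0], [0.981, 0.193, 0.0], [0.0, -0.0, -1.0]]
force: [-0.9, 0.1, -0.3]
grip_width: 0.38
gripper_force: 44.9
```

```bash
python3 plan.py 553,-264.3,74,101.07; python3 - <<'E'
from h import *
p,d=snap("side"); cv2.imwrite("pics/s6.png",cv2.resize(p[130:260,200:370],None,fx=4,fy=4))
W=cloud("side",d); hsv=cv2.cvtColor(p,cv2.COLOR_BGR2HSV)
a=np.radians(11.07); dx=W[...,0]-.541; dy=W[...,1]+.203
s=-np.sin(a)*dx+np.cos(a)*dy; t=np.cos(a)*dx+np.sin(a)*dy
wood=(hsv[...,1]>60)&(hsv[...,2]<170)&(abs(t)<.03)&(abs(s)<.11)
m=wood&(W[...,2]>.122)&(W[...,2]<.135)
print(m.sum(),np.percentile(s[m]*1000,[1,5,50,95,99]).round(1))
E
```

```text
t 25.47 p [ 553.  -264.4  173.5] yaw 101.11 F [-0.9  0.1 -0.3] w 0.38 gf 44.9 q [-36.  12.  97.  -0.  70. -47.]
553,-264.3,74,101.07 lin [ 0.   0.1 99.5] rot [-0.02 -0.02  0.04] rows>= 3
112 [-82.6 -78.2 -40.6 -29.3 -28.2]
```

View pics/s6.png

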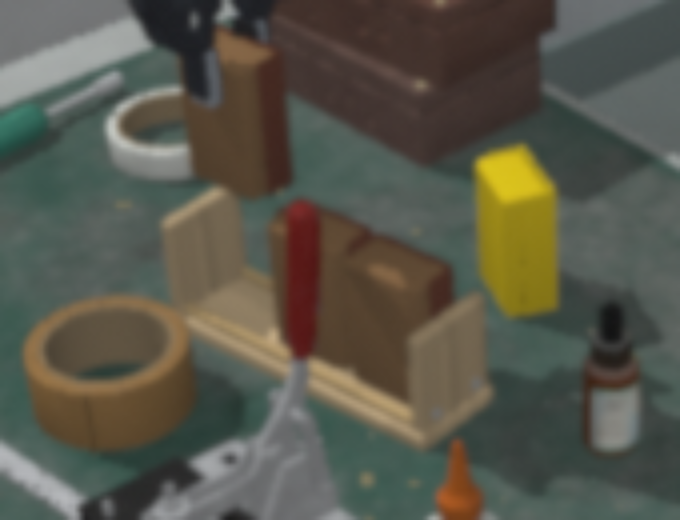

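The block hangs upright at (235,115) in the crop, with B and A standing at (320,280) and (400,310). The gap to the cheek is visible at (250,280). I'll measure the edges more carefully before inserting it.

```bash
python3 - <<'E'
from h import *
a=np.radians(11.07)
for n in("side","top"):
    p,d=snap(n); W=cloud(n,d); hsv=cv2.cvtColor(p,cv2.COLOR_BGR2HSV)
    dx=W[...,0]-.541; dy=W[...,1]+.203
    s=(-np.sin(a)*dx+np.cos(a)*dy)*1000; t=(np.cos(a)*dx+np.sin(a)*dy)*1000
    base=(hsv[...,1]>60)&(abs(t)<30)&(abs(s)<112); z=W[...,2]*1000
    b=np.arange(-112,113,4)
    for lo,hi in((118,165),(88,108),(70,84)):
        m=base&(z>lo)&(z<hi); h=np.histogram(s[m],b)[0]; print(n,lo,{int(x):int(c) for x,c in zip(b,h) if c>1})
E
```

```text
side 118 {-92: 2, -88: 8, -84: 18, -80: 20, -76: 17, -72: 23, -68: 16, -64: 15, -60: 25, -56: 16, -52: 17, -48: 23, -44: 18, -40: 26, -36: 88, -32: 81}
side 88 {-32: 2, -28: 7, -24: 12, -20: 7, -16: 6, -12: 3, -4: 4, 0: 5, 4: 5, 8: 13, 12: 11, 16: 16, 20: 20, 24: 31, 28: 9, 32: 6, 36: 13, 40: 19, 44: 20, 48: 16, 52: 21, 56: 20, 60: 19, 64: 21, 68: 21, 72: 18, 76: 21, 80: 18, 84: 25, 88: 40, 92: 19}
side 70 {-108: 4, -104: 14, -100: 29, -96: 32, -92: 3, -24: 6, -20: 4, -16: 4, 12: 4, 16: 6, 20: 9, 24: 12, 32: 4, 40: 6, 44: 7, 48: 6, 52: 6, 56: 5, 60: 7, 64: 9, 68: 2, 72: 9, 76: 7, 80: 7, 84: 5, 88: 31, 92: 11, 96: 13, 100: 44, 104: 42, 108: 3}
top 118 {}
top 88 {-28: 2, -24: 11, -20: 11, -16: 17, -12: 23, -8: 23, -4: 33, 0: 32, 4: 37, 8: 31, 12: 33, 16: 35, 20: 35, 24: 36, 28: 14, 32: 16, 36: 30, 40: 34, 44: 37, 48: 32, 52: 35, 56: 34, 60: 36, 64: 34, 68: 38, 72: 33, 76: 30, 80: 37, 84: 34, 88: 35, 92: 10}
top 70 {24: 8, 28: 13, 60: 2, 64: 2, 72: 2, 88: 6, 92: 15, 96: 54, 100: 57, 104: 34}
```

Emit:
carry_out([
  {"claw": -1, "linear": [-0.0015, 0, 0.01], "rotation": [0, 0, 0]},
  {"claw": -1, "linear": [-0.0015, 0, 0.025], "rotation": [0, 0, 0]},
  {"claw": -1, "linear": [-0.0015, 0, 0.04], "rotation": [0, 0, 0]},
  {"claw": -1, "linear": [-0.0015, 0, 0.055], "rotation": [0, 0, 0]},
  {"claw": -1, "linear": [-0.0015, 0, 0.065], "rotation": [0, 0, 0]},
])

```text
clock: 26.03
eef_pos: [0.5525, -0.2655, 0.1064]
eef_rot: [[-0.192, 0.981, -0.002], [0.981, 0.192, 0.001], [0.002, -0.002, -1.0]]
force: [0.2, 0.8, -0.8]
grip_width: 0.371
gripper_force: 44.9
```

Emit:
carry_out([
  {"claw": -1, "linear": [0, 0, 0.01], "rotation": [0, 0, 0]},
  {"claw": -1, "linear": [0, 0, 0.014], "rotation": [0, 0, 0]},
  {"claw": -1, "linear": [0, 0, 0.014], "rotation": [0, 0, 0]},
  {"claw": -1, "linear": [0, 0, 0.014], "rotation": [0, 0, 0]},
])

```text
clock: 26.37
eef_pos: [0.5536, -0.2662, 0.095]
eef_rot: [[-0.193, 0.981, 0.0], [0.981, 0.193, -0.0], [-0.0, 0.0, -1.0]]
force: [-0.5, -0.8, -0.2]
grip_width: 0.375
gripper_force: 44.9
```

```bash
python3 plan.py 553.3,-265.8,74,101.07
```

```text
t 26.37 p [ 553.6 -266.2   95. ] yaw 101.1 F [-0.5 -0.8 -0.2] w 0.375 gf 44.9 q [-36.  18. 100.  -0.  62. -47.]
553.3,-265.8,74,101.07 lin [ 0.5 -0.2 21. ] rot [0.02 0.02 0.03] rows>= 1
```

Emit:
carry_out([
  {"claw": -1, "linear": [0, 0, 0.007], "rotation": [0, 0, 0]},
  {"claw": -1, "linear": [0, 0, 0.014], "rotation": [0, 0, 0]},
  {"claw": -1, "linear": [0, 0, 0.019], "rotation": [0, 0, 0]},
  {"claw": -1, "linear": [0, 0, 0.021], "rotation": [0, 0, 0]},
  {"claw": -1, "linear": [0, 0, 0.021], "rotation": [0, 0, 0]},
])

```text
clock: 26.78
eef_pos: [0.5535, -0.2661, 0.074]
eef_rot: [[-0.193, 0.981, -0.0], [0.981, 0.193, 0.0], [0.0, -0.0, -1.0]]
force: [-0.0, 0.5, 2.2]
grip_width: 0.377
gripper_force: 45.3
```

Emit:
carry_out([
  {"claw": -1, "linear": [0, 0, 0], "rotation": [0, 0, 0]},
  {"claw": -1, "linear": [0, 0, 0], "rotation": [0, 0, 0]},
  {"claw": 0.5, "linear": [0, 0, 0], "rotation": [0, 0, 0]},
  {"claw": 0.5, "linear": [0, 0, 0], "rotation": [0, 0, 0]},
  {"claw": 0.5, "linear": [0, 0, -0.005], "rotation": [0, 0, 0]},
])

```text
clock: 27.2
eef_pos: [0.5525, -0.2655, 0.0775]
eef_rot: [[-0.192, 0.981, -0.002], [0.981, 0.192, 0.001], [0.002, -0.002, -1.0]]
force: [0.2, 1.0, -0.0]
grip_width: 0.75
gripper_force: 0.0
```

Emit:
carry_out([
  {"claw": 0.5, "linear": [0, 0, -0.03], "rotation": [0, 0, 0]},
  {"claw": 0.5, "linear": [0, 0, -0.065], "rotation": [0, 0, 0]},
  {"claw": 1, "linear": [0, 0, -0.1], "rotation": [0, 0, 0]},
  {"claw": 1, "linear": [0, 0, -0.13], "rotation": [0, 0, 0]},
  {"claw": 1, "linear": [0, 0, -0.16], "rotation": [0, 0, 0]},
])

```text
clock: 27.62
eef_pos: [0.5533, -0.266, 0.241]
eef_rot: [[-0.193, 0.981, 0.001], [0.981, 0.193, -0.001], [-0.001, 0.001, -1.0]]
force: [0.3, -0.0, -0.6]
grip_width: 1.001
gripper_force: 0.0
```

Emit:
carry_out([
  {"claw": 1, "linear": [-0.02, -0.02, 0], "rotation": [0, 0, 0]},
  {"claw": 1, "linear": [-0.055, -0.05, 0], "rotation": [0, 0, 0]},
  {"claw": 1, "linear": [-0.085, -0.075, 0], "rotation": [0, 0, 0]},
  {"claw": 1, "linear": [-0.11, -0.1, 0], "rotation": [0, 0, 0]},
  {"claw": 1, "linear": [-0.11, -0.1, 0], "rotation": [0, 0, 0]},
])

```text
clock: 28.03
eef_pos: [0.4731, -0.3981, 0.2391]
eef_rot: [[-0.186, 0.982, -0.001], [0.982, 0.186, -0.002], [-0.002, -0.001, -1.0]]
force: [0.9, -0.2, 0.3]
grip_width: 0.998
gripper_force: 0.0
```

```bash
python3 - <<'E'
from h import *
p,d=snap("top"); W=cloud("top",d); S=W[210:290,345:470]; a=np.radians(11.07)
cv2.imwrite("pics/t7.png",cv2.resize(p[200:300,330:490],None,fx=4,fy=4))
m=(S[...,2]>.094)&(S[...,2]<.115)
n,l,st,_=cv2.connectedComponentsWithStats(m.astype(np.uint8),connectivity=4)
for i in range(1,n):
    if st[i,4]>50:
        r=cv2.minAreaRect((S[l==i][:,:2]*1000).astype(np.float32)); x,y=r[0][0]-541,r[0][1]+203
        print(np.round(r[1],1),round(r[2],1),"s",round(-np.sin(a)*x+np.cos(a)*y,1),"t",round(np.cos(a)*x+np.sin(a)*y,1),"z",np.median(S[l==i][:,2]).round(4))
s=manip.get_state(); print(s["clock"],s["eef_pos"])
E
```

```text
[34.2 58.3] 10.8 s -63.3 t -0.8 z 0.1001
[34.2 60.2] 11.7 s -1.0 t -1.9 z 0.1005
[34.5 58.9] 10.9 s 63.2 t -1.0 z 0.1
28.0833 [ 0.47457744 -0.39576915  0.23895115]
```

View pics/t7.png

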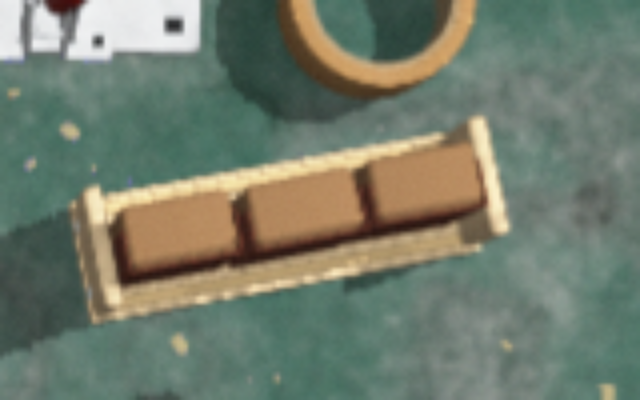

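The top view shows all three blocks upright in one neat row in the rack, at (180,230), (305,210) and (425,180) in the crop. Every value is within tolerance, and the arm is clear.

```bash
python3 -c "
from workcell import manip
print(manip.job_done())"
```

```text
the job is handed in; nothing more can be done
None
```

All three sanding blocks stand on end in one row in the rack, each within about 2 mm of its centre line in the last camera check; the job was handed in at about 28 s of the allowed 72 s, and the hand-in call returned no verdict.

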